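# Move the objectives into the carrying tray in order

## Task

Move the four microscope objectives from the old rack (black rail with round seats) into the four bays of the aluminium carrying tray, keeping their order: counted from the post at the end of each, the objective in the first seat goes into the first bay, the second into the second, and so on. Keep each one upright, set it down gently on the bay's floor without dropping it, and leave all four standing upright and let go.

Things in the scene. Friction and masses are not known exactly. Their poses are not given: they have to be found in the camera images.
- objective_long: The long microscope objective: 80 mm tall, plain barrel 28 mm across from 8 to 62 mm above its underside, then a cone to a 14 mm nose. Bright steel, upright on a black base cap 34 mm across, 8 mm high. Origin: centre of its underside, z up its axis; round, so yaw means nothing. Take it by the barrel about 38 mm above its underside. Weighs 60 to 240 g.
- objective_stubby: The stubby microscope objective: 54 mm tall, the shortest; plain barrel 33 mm across from 8 to 47 mm above its underside, then a short bevel to a 22 mm face. Bright steel, upright on a black base cap 34 mm across, 8 mm high. Origin: centre of its underside, z up its axis; round, so yaw means nothing. Take it by the barrel about 38 mm above its underside. Weighs 60 to 240 g.
- objective_collared: The collared microscope objective: 68 mm tall, with a wide ribbed collar 40 mm across from 26 to 48 mm above its underside; 25 mm barrel below and above the collar, nose 14 mm. Bright steel, upright on a black base cap 34 mm across, 8 mm high. Origin: centre of its underside, z up its axis; round, so yaw means nothing. Take it by the collar about 38 mm above its underside. Weighs 60 to 240 g.
- objective_slim: The slim microscope objective: 64 mm tall, barrel only 20 mm across from 8 to 52 mm above its underside, then a 12 mm nose. Bright steel, upright on a black base cap 34 mm across, 8 mm high. Origin: centre of its underside, z up its axis; round, so yaw means nothing. Take it by the barrel about 38 mm above its underside. Weighs 60 to 240 g.
- seat_long: Fixed round grey seat in which the long objective stands at the start: dish 50 mm outside, 42 inside, rim 8 mm and inner floor 3 mm above its underside. Origin: centre of its underside, on the black rail, 12 mm above the table. It never moves, so it keeps marking that objective's place. The four seats look alike, in one straight row along their x, 62 mm apart centre to centre.
- seat_stubby: Fixed round grey seat in which the stubby objective stands at the start: dish 50 mm outside, 42 inside, rim 8 mm and inner floor 3 mm above its underside. Origin: centre of its underside, on the black rail, 12 mm above the table. It never moves, so it keeps marking that objective's place. The four seats look alike, in one straight row along their x, 62 mm apart centre to centre.
- seat_collared: Fixed round grey seat in which the collared objective stands at the start: dish 50 mm outside, 42 inside, rim 8 mm and inner floor 3 mm above its underside. Origin: centre of its underside, on the black rail, 12 mm above the table. It never moves, so it keeps marking that objective's place. The four seats look alike, in one straight row along their x, 62 mm apart centre to centre.
- seat_slim: Fixed round grey seat in which the slim objective stands at the start: dish 50 mm outside, 42 inside, rim 8 mm and inner floor 3 mm above its underside. Origin: centre of its underside, on the black rail, 12 mm above the table. It never moves, so it keeps marking that objective's place. The four seats look alike, in one straight row along their x, 62 mm apart centre to centre.
- start_post: Post that marks the first place of the old rack: steel pin 12 mm thick with a white 22 mm ball, 49 mm tall, on a flat black block. Fixed on the rail in line with the seats, 55 mm beyond the first seat's centre (seats at 55, 117, 179, 241 mm from it). It may be at either end; the other end has only a flat block. Origin: centre of its underside, on the rail's top.
- tray: Aluminium carrying tray, fixed: four bays along its x, centres at x = -93, -31, 31, 93 mm, y = 0, each 58 (x) by 56 mm (y) inside; floor 4 mm and wall tops 16 mm above the table, walls 4 mm thick. Its post (steel pin, black ball, 49 mm tall) is at x = -148 mm, so the first bay is at x = -93 mm. Origin: centre of the underside of the four-bay part (252 x 64 mm), on the table; z up.

How it is judged:
By the outcome, as a careful person would: the job done as asked, in the order asked, and still so for the second after the job is handed in, with the robot touching nothing.
It also fails if it takes over 125 s, if anything falls off the work surface, if the arm or the gripper's body presses on something with over 40 N, if the wrist force passes 120 N, or if a joint passes its speed limit or range.

## Robot

A 6-joint arm with a two-finger parallel gripper is mounted at the origin on the work surface. World frame = base frame: x ahead of the robot, y to its left, z up, the work surface at z = 0. Lengths are in m, angles in degrees, forces in N, time in s.
With the tool pointing down it reaches from about 0.4 to 0.825 m from the base axis. Payload 7 kg.
Tool frame: the origin (TCP) lies at the very end of the fingers, on their centre line; the grasp point (between the pads) lies 19 mm behind it; x points along the fingers, y is the direction in which the jaws open and shut, and the axes are right-handed (so a half turn about x gives the same grasp; the last joint's range is limited). The gripper opens to 88 mm and grips with 3 to 60 N. Pads are 19 mm wide; open, the fingers measure 130 mm over their backs; the gripper's body (78 mm by 193 mm) begins 47 mm behind the grasp point.
Start: joints at [-53.738, 20.546, 0.682, 0, -70.136, -16.507], TCP at [0.228, -0.635, 0.227] pointing down, gripper open.
Joint ranges: [-176.03, 176.03], [-82.01, 121.73], [-58.28, 71.71], [-173.87, 95.51], [-174.79, -0.11], [-173.66, 173.66]. Speed limits (degrees/s): [136.94, 136.94, 172.46, 180, 180, 180].

## Interface

Orientations are given as [roll, pitch, yaw] about the fixed x, y, z axes, in that order (R = Rz(yaw) Ry(pitch) Rx(roll)).
In Python, from plant import monitor, eyes, ticket gives the robot as it stands. The module is installed in compiled form; this text tells all that it offers.
- The arm moves only by the shell command python3 -m crank 'ROWS'. ROWS is JSON, a list of rows, each an object with "linear": the shift along the world's x, y, z in units of 60 mm (1.0 is 60 mm), a list of three; "rot": the turn, a rotation vector about the world's x, y, z in units of 5 degrees (1.0 is 5 degrees), a list of three; "hand": the opening, from 0 (shut) to 1 (fully open). In form: [{"linear": [tx, ty, tz], "rot": [ax, ay, az], "hand": hand}, ...]. A call has 1 to 20 rows; each row shifts and turns the pose as measured when the row begins; what a row does not reach is not made up. A row lasts 1/8 s, in which the tool goes at most 62.5 mm and 10.7 degrees, less where a joint would pass 70% of its speed; a pose out of reach is approached as far as the arm can. A call is refused whole if a number of a shift passes 1 or a number of a turn 1, either way. A call with a gripper value outside its range is refused whole. The fingers move at their own pace and stop on an object; the grip force is fixed at half the most. Time passes only in rows, so rows that do not move let the fingers close. It gives the time, the measured TCP pose, the force and the opening at its end, in the units of the state.
- monitor.get_obs(): the state, without advancing time (a new reading comes with each control period).
- eyes.snapshot(name): name is "scene" or "top" or "wrist"; returns a dict with "image" (400x640x3 uint8, red, green, blue), "depth" (400x640 float32, m along the optical axis (not along the pixel's ray), 0 where there is no reading), "K" (3x3 intrinsics, pixels), "k1" (the pictures are not rectified: a ray, as slopes to the right and down, at radius r is drawn at 1 + k1 r^2 times it, then the intrinsics apply), "camera_from_world" (4x4, takes a point from world to camera coordinates); the wrist camera has in their place "hand_eye" (4x4, takes a point from camera to tool coordinates, whose origin is the TCP and whose axes are the tool frame's). Camera axes: x right, y up, looking along -z (the intrinsics and any distortion apply to the point x, -y, -z); pixel columns grow to the right and rows downward; lengths in m; the calibration is good to about 2 mm. A picture is of the moment at which its call begins: read the wrist's pose just before it.
- ticket.close_job(): hands the job in, once; it reports no verdict.
The state is a dict: "clock": time; "joint_pos": joint angles; "qvel": joint speeds; "tau": joint torques, N m; "tool_pos": TCP position; "orientation": TCP orientation; "force": force on the tool from outside, world axes, zero at the start; "moment": the same for the moment, N m; "opening": finger opening in m.
Only numpy, scipy, OpenCV 4.12 (cv2) and the standard library are available. Lean on these libraries where they do the work, as an engineer would, in place of code of your own. Each camera call takes 0.05 s, during which the arm holds its last target.

## Working session

There is one attempt and no reset: what is moved stays moved. The work goes in short steps, Python scripts to look and compute and a shell command to move; the robot and the scene stay as the last step left them, time stands still between calls to the robot, and variables do not carry over. Pictures are saved under pics/ and viewed, and the job is handed in when it is done.

```bash
mkdir -p pics; python3 - <<'E'
from plant import monitor, eyes
import cv2,numpy as np
print(monitor.get_obs())
for n in ("scene","top"):
    s=eyes.snapshot(n); cv2.imwrite(f"pics/{n}0.png",s["image"][:,:,::-1]); np.savez(f"{n}0.npz",**s)
    print(n,s["K"],s["k1"],s["camera_from_world"])
E
```

```text
{'clock': 0.0, 'joint_pos': array([-5.37378191e+01,  2.05919192e+01,  6.33411184e-01, -2.15064849e-02,
       -7.01363152e+01, -1.65078640e+01]), 'qvel': array([-0.0010663 ,  0.02573574,  0.02276154, -0.03717781, -0.02519737,
       -0.07607402]), 'tau': array([-5.69922977e-04, -5.82708621e+01,  2.93047339e+01,  6.99706480e+00,
        6.75002040e-03, -1.70778249e-04]), 'tool_pos': array([ 0.22796323, -0.63480911,  0.22561012]), 'orientation': array([ 94.47362552,  89.90304467, 114.22061821]), 'force': array([ 0.486614  , -0.68002516,  0.2913273 ]), 'moment': array([ 0.0155839 , -0.0127496 , -0.01981935]), 'opening': 0.08740599648994701}
scene [[362.84029659   0.         323.15028102]
 [  0.         362.84029659 202.00222438]
 [  0.           0.           1.        ]] -0.03424331085344476 [[ 0.1926736   0.98119271 -0.01173642 -0.08417699]
 [-0.67507479  0.14122354  0.7241063   0.33742495]
 [ 0.71214529 -0.13159321  0.68958851 -1.12590258]
 [ 0.          0.          0.          1.        ]]
top [[499.98000475   0.         323.72783323]
 [  0.         499.98000475 197.95829731]
 [  0.           0.           1.        ]] -0.03744979425405992 [[-0.01681017 -0.99952456  0.02584717 -0.02853544]
 [ 0.99075801 -0.0131717   0.13500029 -0.52490493]
 [-0.13459566  0.02787767  0.99050838 -0.88658017]
 [ 0.          0.          0.          1.        ]]
```

View pics/scene0.png

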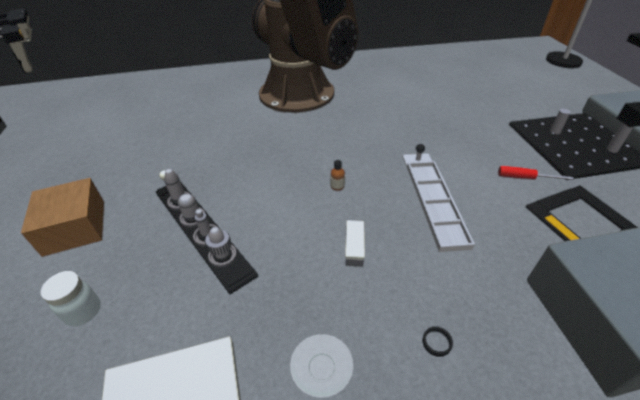

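View pics/top0.png

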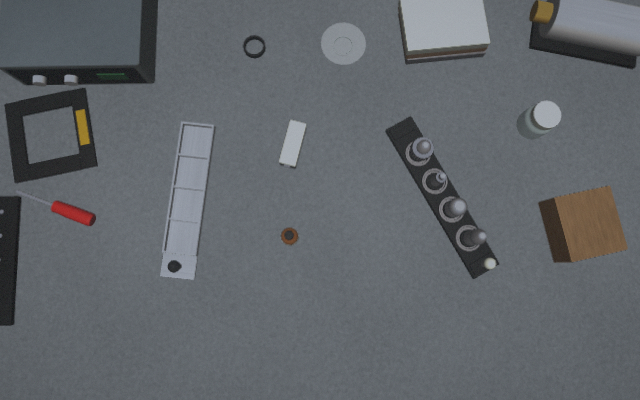

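```bash
cat > h.py <<'E'
import numpy as np,cv2
def cloud(s,W=None):
    """HxWx3 world points from snapshot"""
    K=s["K"];k1=float(s["k1"]);d=s["depth"]
    h,w=d.shape
    u,v=np.meshgrid(np.arange(w),np.arange(h))
    pts=np.stack([u,v],-1).reshape(-1,1,2).astype(float)
    n=cv2.undistortPoints(pts,K,np.array([k1,0,0,0.])).reshape(h,w,2)
    P=np.stack([n[...,0]*d,-n[...,1]*d,-d],-1)
    if W is None: W=np.linalg.inv(s["camera_from_world"])
    P=P@W[:3,:3].T+W[:3,3]
    P[d<=0]=np.nan
    return P
def toolT(o):
    from scipy.spatial.transform import Rotation as R
    T=np.eye(4);T[:3,:3]=R.from_euler('xyz',o["orientation"],degrees=True).as_matrix();T[:3,3]=o["tool_pos"];return T
def ray_z(s,uv,z,W=None):
    n=cv2.undistortPoints(np.array(uv,float).reshape(-1,1,2),s["K"],np.array([float(s["k1"]),0,0,0])).reshape(-1,2)
    if W is None: W=np.linalg.inv(s["camera_from_world"])
    D=np.c_[n[:,0],-n[:,1],-np.ones(len(n))]@W[:3,:3].T
    o=W[:3,3]
    t=(z-o[2])/D[:,2]
    return o+D*t[:,None]
def proj(s,P,C=None):
    if C is None: C=s["camera_from_world"]
    P=np.atleast_2d(P);c=P@C[:3,:3].T+C[:3,3]
    x=c[:,0]/-c[:,2];y=-c[:,1]/-c[:,2];r=1+float(s["k1"])*(x*x+y*y)
    K=s["K"];return np.c_[K[0,0]*x*r+K[0,2],K[1,1]*y*r+K[1,2]]
E
python3 - <<'E'
import numpy as np,cv2
from h import *
for n,c in (("top",(370,520,100,290)),("scene",(140,270,150,300))):
    s=np.load(n+"0.npz");im=s["image"][c[2]:c[3],c[0]:c[1],::-1]
    f=min(800/im.shape[1],600/im.shape[0]);cv2.imwrite(f"pics/{n}_crop.png",cv2.resize(im,None,fx=f,fy=f,interpolation=cv2.INTER_CUBIC))
for n in("top","scene"):
    s=np.load(n+"0.npz");P=cloud(s)
    for uv in ((490,264),(470,238),(453,210),(435,181),(419,152),(174,266),(189,190),(300,300),(460,350)) if n=="top" else ((163,174),(172,178),(186,200),(201,215),(216,235),(420,148),(440,210),(300,300)):
        print(n,uv,P[uv[1],uv[0]].round(4))
E
```

```text
top (490, 264) [ 0.398  -0.3301  0.063 ]
top (470, 238) [ 0.4447 -0.295   0.0676]
top (453, 210) [ 0.4958 -0.2682  0.063 ]
top (435, 181) [ 0.5508 -0.2406  0.0528]
top (419, 152) [ 0.6019 -0.2099  0.0683]
top (174, 266) [0.404  0.2327 0.0482]
top (189, 190) [0.5472 0.2187 0.006 ]
top (300, 300) [nan nan nan]
top (460, 350) [ 0.2391 -0.288  -0.0038]
scene (163, 174) [ 0.4077 -0.3335  0.0597]
scene (172, 178) [ 0.4589 -0.3026  0.0852]
scene (186, 200) [ 0.5113 -0.276   0.0697]
scene (201, 215) [ 0.5619 -0.245   0.0737]
scene (216, 235) [ 0.6201 -0.2167  0.0786]
scene (420, 148) [0.4123 0.2325 0.0446]
scene (440, 210) [0.5739 0.2179 0.0039]
scene (300, 300) [ 0.7214 -0.0949  0.0011]
```

View pics/top_crop.png

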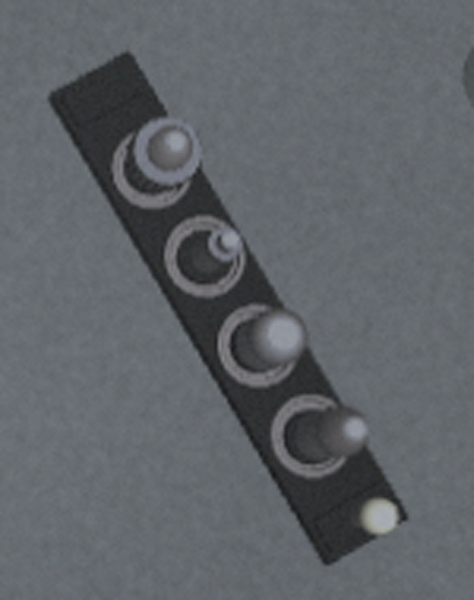

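View pics/scene_crop.png

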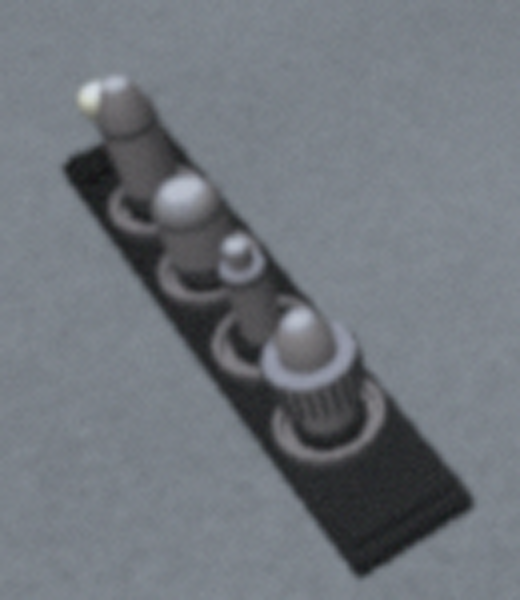

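```bash
python3 - <<'E'
import numpy as np,cv2
from h import *
from plant import monitor
o=monitor.get_obs();T=toolT(o);print(T.round(3))
s=np.load("top0.npz");P=cloud(s)
c=np.array([(312,436),(259,345),(205,257),(153,167)])/3.158+[370,100]
A=ray_z(s,c,0.020);print("seats top",A.round(4))
d=np.diff(A[:,:2],axis=0);print(np.linalg.norm(d,axis=1),np.degrees(np.arctan2(d[:,1],d[:,0])))
# heights of obstacles: block region, jar, bottle, white block
for n,(u0,u1,v0,v1) in dict(wood=(540,625,185,262),jar=(525,560,100,135),bottle=(280,300,226,246),white=(278,308,118,168)).items():
    Q=P[v0:v1,u0:u1].reshape(-1,3);Q=Q[Q[:,2]>0.012];print(n,np.nanmax(Q[:,2]),np.nanpercentile(Q,[2,98],axis=0).round(3))
# tray
im=s["image"][110:290,150:225,::-1];cv2.imwrite("pics/tray_crop.png",cv2.resize(im,None,fx=3.3,fy=3.3,interpolation=cv2.INTER_CUBIC))
print("tray post",ray_z(s,[(174,266)],0.038))
E
```

```text
[[-0.001 -0.338  0.941  0.228]
 [ 0.001  0.941  0.338 -0.635]
 [-1.     0.002 -0.     0.226]
 [ 0.     0.     0.     1.   ]]
seats top [[ 0.447  -0.308   0.02  ]
 [ 0.5018 -0.2789  0.02  ]
 [ 0.5556 -0.2488  0.02  ]
 [ 0.6112 -0.2197  0.02  ]]
[0.06211925 0.06158828 0.06282067] [27.96877852 29.27103635 27.64903695]
wood 0.07445641067141195 [[ 0.406 -0.572  0.018]
 [ 0.526 -0.456  0.072]]
jar 0.07972723480009658 [[ 0.643 -0.472  0.03 ]
 [ 0.694 -0.424  0.077]]
bottle 0.07254726657850374 [[0.441 0.013 0.025]
 [0.471 0.042 0.072]]
white 0.03550122139012779 [[ 0.589 -0.001  0.02 ]
 [ 0.671  0.042  0.034]]
tray post [[0.40407001 0.23541964 0.038     ]]
```

View pics/tray_crop.png

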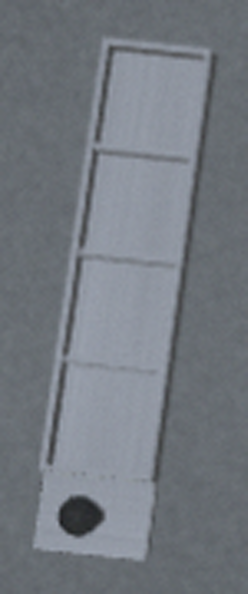

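```bash
python3 -m crank '[{"linear":[0.5,0.62,0.1],"rot":[0,0,0.17],"hand":1},{"linear":[0.5,0.62,0.1],"rot":[0,0,0.17],"hand":1},{"linear":[0.5,0.62,0.1],"rot":[0,0,0.17],"hand":1},{"linear":[0.5,0.62,0],"rot":[0,0,0.17],"hand":1},{"linear":[0.5,0.62,0],"rot":[0,0,0.17],"hand":1},{"linear":[0.5,0.62,0],"rot":[0,0,0.17],"hand":1},{"linear":[0.5,0.62,0],"rot":[0,0,0.17],"hand":1},{"linear":[0.5,0.62,0],"rot":[0,0,0.17],"hand":1},{"linear":[0.5,0.62,0],"rot":[0,0,0.17],"hand":1},{"linear":[0.5,0.62,0],"rot":[0,0,0.17],"hand":1},{"linear":[0,0,0],"rot":[0,0,0],"hand":1},{"linear":[0,0,0],"rot":[0,0,0],"hand":1}]'
python3 - <<'E'
import numpy as np,cv2
from h import *
from plant import monitor,eyes
o=monitor.get_obs();T=toolT(o);print(T.round(4),o["force"].round(2),o["joint_pos"].round(1))
s=eyes.snapshot("wrist");np.savez("w1.npz",T=T,**s);print(s["hand_eye"].round(4),s["K"],s["k1"])
cv2.imwrite("pics/w1.png",s["image"][:,:,::-1])
E
```

```text
clock: 1.6
tool_pos: [0.5331, -0.2483, 0.2384]
orientation: [112.6, 89.4, 141.0]
force: [-0.2, -0.3, -0.2]
opening: 0.0876
[[-0.0083 -0.4759  0.8795  0.5331]
 [ 0.0067  0.8795  0.4759 -0.2483]
 [-0.9999  0.0099 -0.0041  0.2384]
 [ 0.      0.      0.      1.    ]] [-0.21 -0.26 -0.2 ] [ -6.2  12.4  -9.   -0.4 -69.1 -55.3]
[[ 4.000e-04  2.752e-01 -9.614e-01 -1.575e-01]
 [ 1.000e+00 -1.000e-03  2.000e-04 -5.000e-04]
 [-9.000e-04 -9.614e-01 -2.752e-01 -7.610e-02]
 [ 0.000e+00  0.000e+00  0.000e+00  1.000e+00]] [[308.84018281   0.         319.33598479]
 [  0.         308.84018281 204.99445711]
 [  0.           0.           1.        ]] -0.05143591055511981
```

View pics/w1.png

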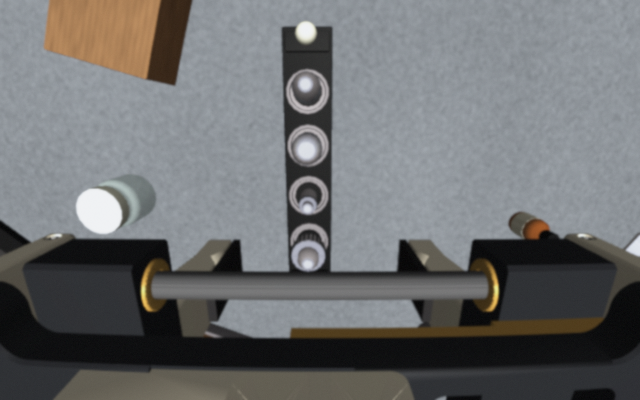

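```bash
python3 - <<'E'
import numpy as np,cv2
s=np.load("w1.npz")
im=s["image"][15:275,265:350,::-1];cv2.imwrite("pics/w1c.png",cv2.rotate(cv2.resize(im,None,fx=3,fy=3,interpolation=cv2.INTER_CUBIC),cv2.ROTATE_90_COUNTERCLOCKWISE))
E
```

```text
(no output)
```

View pics/w1c.png

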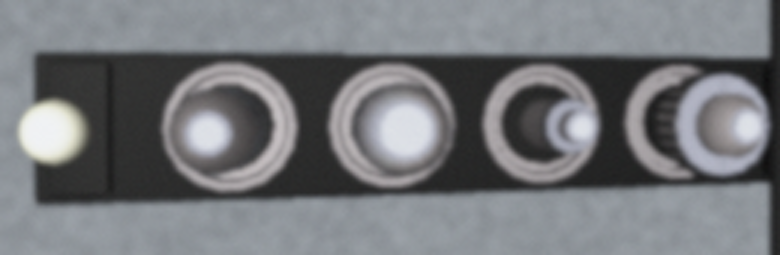

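```bash
python3 - <<'E'
import numpy as np,cv2
from h import *
s=np.load("w1.npz");W=s["T"]@s["hand_eye"]
f=lambda L:[(265+(255-y)/3,15+x/3) for x,y in L]
A=ray_z(s,f([(230,127),(392,125),(541,124),(683,123)]),.02,W);print("rims w",A.round(4)[:,:2].tolist())
for n,p,z in (("long",(207,133),.094),("stubby",(408,127),.069),("slim",(582,127),.079),("coll",(750,127),.083),("post",(53,132),.05)):
    print(n,ray_z(s,f([p]),z,W).round(4)[0,:2])
# collared collar top annulus
print("collar",ray_z(s,f([(722,125)]),.063,W)[0,:2])
P=cloud(s,W);print("table z",[P[v,u].round(4) for u,v in((230,150),(400,150),(400,60))])
t=np.load("top0.npz");g=lambda L:np.array(L)/3.158+[370,100]
for n,p,z in (("long",(350,429),.094),("stubby",(283,338),.069),("slim",(231,241),.079),("coll",(172,146),.083),("collar",(167,150),.063),("post",(380,516),.05)):
    print("top",n,ray_z(t,g([p]),z).round(4)[0,:2])
c=np.array([(104,40),(212,50),(155,478),(42,468)])/3.3+[150,110]
Q=ray_z(t,c,.016)[:,:2];print("tray",Q,np.linalg.norm(Q-np.roll(Q,1,0),axis=1),Q.mean(0))
print(np.degrees(np.arctan2(*( (Q[0]+Q[1]-Q[2]-Q[3])[::-1]))))
E
```

```text
rims w [[0.4462, -0.309], [0.5004, -0.2794], [0.5545, -0.2502], [0.6108, -0.2199]]
long [ 0.4453 -0.3093]
stubby [ 0.5013 -0.2783]
slim [ 0.5547 -0.2497]
coll [ 0.6113 -0.2197]
post [ 0.3977 -0.3358]
collar [ 0.6093956  -0.22040362]
table z [array([ 0.5545, -0.3647, -0.0015]), array([ 0.4509, -0.1734, -0.0007]), array([ 0.3604, -0.2307,  0.0017])]
top long [ 0.4467 -0.3057]
top stubby [ 0.5003 -0.2788]
top slim [ 0.5547 -0.249 ]
top coll [ 0.609  -0.2169]
top collar [ 0.6114 -0.2186]
top post [ 0.399  -0.3355]
tray [[0.67757104 0.23342642]
 [0.6708059  0.17063149]
 [0.42404538 0.19934135]
 [0.43049866 0.26275195]] [0.24880665 0.0631583  0.24842506 0.06373812] [0.55073025 0.2165378 ]
-6.702672396641918
```

```bash
cat > d.py <<'E'
import sys,numpy as np
from h import *
from plant import monitor
from scipy.spatial.transform import Rotation as R
# usage: d.py x y z yawdir(of tool y, deg)
x,y,z,a=map(float,sys.argv[1:5]);a=np.radians(a)
o=monitor.get_obs();T=toolT(o)
X=np.array([0,0,-1.]);Y=np.array([np.cos(a),np.sin(a),0]);G=np.c_[X,Y,np.cross(X,Y)]
rv=R.from_matrix(G@T[:3,:3].T).as_rotvec(degrees=True)/5
print("t",round(float(o["clock"]),2),"pos",T[:3,3].round(4),"lin units",((np.array([x,y,z])-T[:3,3])/.06).round(3),"rot units",rv.round(3),"F",o["force"].round(1),"open",round(float(o["opening"]),4),"j6",o["joint_pos"][5].round(1))
E
python3 d.py .4457 -.308 .15 118.2
```

```text
t 1.65 pos [ 0.533  -0.2486  0.2384] lin units [-1.455 -0.99  -1.474] rot units [-0.078 -0.093 -0.037] F [ 1.3 -0.5 -0.2] open 0.0873 j6 -55.3
```

```bash
python3 -m crank '[{"linear":[-0.24,-0.165,-0.24],"rot":[-0.02,-0.02,-0.01],"hand":1},{"linear":[-0.24,-0.165,-0.24],"rot":[-0.02,-0.02,-0.01],"hand":1},{"linear":[-0.24,-0.165,-0.24],"rot":[-0.02,-0.02,-0.01],"hand":1},{"linear":[-0.24,-0.165,-0.24],"rot":[-0.02,-0.02,0],"hand":1},{"linear":[-0.24,-0.165,-0.24],"rot":[0,-0.01,0],"hand":1},{"linear":[-0.24,-0.165,-0.24],"rot":[0,0,0],"hand":1},{"linear":[0,0,0],"rot":[0,0,0],"hand":1},{"linear":[0,0,0],"rot":[0,0,0],"hand":1}]'
python3 d.py .4457 -.308 .034 118.2
python3 - <<'E'
import numpy as np,cv2
from h import *
from plant import monitor,eyes
o=monitor.get_obs();T=toolT(o)
s=eyes.snapshot("wrist");np.savez("w2.npz",T=T,**s)
cv2.imwrite("pics/w2.png",s["image"][:,:,::-1])
E
```

```text
clock: 2.65
tool_pos: [0.4385, -0.316, 0.1501]
orientation: [-71.4, 89.9, -43.8]
force: [0.2, -0.3, 1.2]
opening: 0.0872
t 2.65 pos [ 0.4385 -0.316   0.1501] lin units [ 0.119  0.133 -1.935] rot units [0.011 0.011 0.119] F [ 0.2 -0.3  1.2] open 0.0872 j6 -47.5
```

View pics/w2.png

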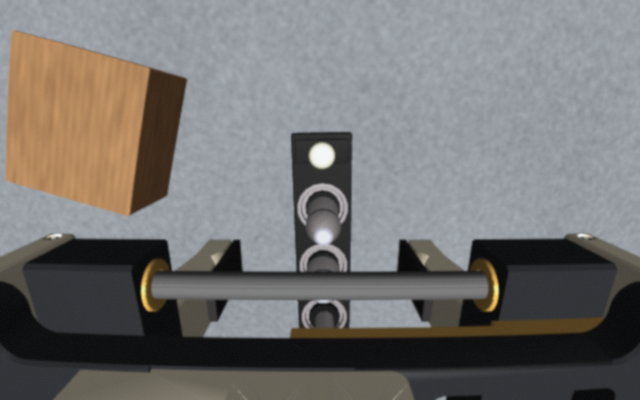

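```bash
python3 - <<'E'
import numpy as np
from h import *
s=np.load("w2.npz");W=s["T"]@s["hand_eye"]
print(ray_z(s,[(323,237)],.095,W),ray_z(s,[(323,206)],.02,W),ray_z(s,[(322,155)],.05,W),ray_z(s,[(323,262.)],.02,W))
E
python3 -m crank '[{"linear":[0.1,0.11,-0.1],"rot":[0.01,0.01,0.1],"hand":1},{"linear":[0,0,-0.25],"rot":[0,0,0],"hand":1},{"linear":[0,0,-0.2],"rot":[0,0,0],"hand":1},{"linear":[0,0,0],"rot":[0,0,0],"hand":1},{"linear":[0,0,0],"rot":[0,0,0],"hand":1}]'
python3 d.py .4457 -.308 .034 118.2
```

```text
[[ 0.44586845 -0.30979043  0.095     ]] [[ 0.44370664 -0.31011276  0.02      ]] [[ 0.39753859 -0.33575925  0.05      ]] [[ 0.49654382 -0.2821992   0.02      ]]
clock: 3.32
tool_pos: [0.4462, -0.3078, 0.1146]
orientation: [113.7, 90.0, 141.9]
force: [-1.2, -1.3, 0.2]
opening: 0.0878
t 3.33 pos [ 0.4462 -0.3078  0.1146] lin units [-0.008 -0.003 -1.343] rot units [-0.001 -0.002 -0.014] F [-1.2 -1.3  0.2] open 0.0878 j6 -47.8
```

```bash
python3 -m crank '[{"linear":[0,0,-0.25],"rot":[0,0,0],"hand":1},{"linear":[0,0,-0.25],"rot":[0,0,0],"hand":1},{"linear":[0,0,-0.25],"rot":[0,0,0],"hand":1},{"linear":[0,0,-0.25],"rot":[0,0,0],"hand":1},{"linear":[0,0,-0.15],"rot":[0,0,0],"hand":1},{"linear":[0,0,-0.08],"rot":[0,0,0],"hand":1},{"linear":[0,0,0],"rot":[0,0,0],"hand":1},{"linear":[0,0,0],"rot":[0,0,0],"hand":1}]'
python3 d.py .4457 -.308 .034 118.2
```

```text
clock: 4.32
tool_pos: [0.4456, -0.3079, 0.0352]
orientation: [136.8, 89.9, 165.0]
force: [-0.0, 0.2, 1.3]
opening: 0.0877
t 4.33 pos [ 0.4456 -0.3079  0.0352] lin units [ 0.001 -0.001 -0.019] rot units [-0.003 -0.01  -0.009] F [-0.   0.2  1.3] open 0.0877 j6 -47.8
```

```bash
python3 -m crank '[{"linear":[0,0,0],"rot":[0,0,0],"hand":0.5},{"linear":[0,0,0],"rot":[0,0,0],"hand":0.4},{"linear":[0,0,0],"rot":[0,0,0],"hand":0.3},{"linear":[0,0,0],"rot":[0,0,0],"hand":0.2},{"linear":[0,0,0],"rot":[0,0,0],"hand":0.1},{"linear":[0,0,0],"rot":[0,0,0],"hand":0},{"linear":[0,0,0],"rot":[0,0,0],"hand":0},{"linear":[0,0,0],"rot":[0,0,0],"hand":0}]'
python3 d.py .4457 -.308 .034 118.2
```

```text
clock: 5.32
tool_pos: [0.4465, -0.3082, 0.0364]
orientation: [-45.9, 89.9, -17.6]
force: [0.4, -0.5, -0.7]
opening: 0.0274
t 5.33 pos [ 0.4465 -0.3082  0.0364] lin units [-0.014  0.004 -0.041] rot units [ 0.006  0.019 -0.01 ] F [ 0.4 -0.5 -0.7] open 0.0274 j6 -47.8
```

```bash
python3 -m crank '[{"linear":[0,0,0.15],"rot":[0,0,0],"hand":0},{"linear":[0,0,0.2],"rot":[0,0,0],"hand":0},{"linear":[0,0,0.3],"rot":[0,0,0],"hand":0},{"linear":[0,0,0.3],"rot":[0,0,0],"hand":0},{"linear":[0,0,0.3],"rot":[0,0,0],"hand":0},{"linear":[0,0,0.3],"rot":[0,0,0],"hand":0},{"linear":[0,0,0.2],"rot":[0,0,0],"hand":0},{"linear":[0,0,0.1],"rot":[0,0,0],"hand":0},{"linear":[0,0,0],"rot":[0,0,0],"hand":0}]'
python3 d.py .4583 .2274 .15 83.3
python3 - <<'E'
import numpy as np,cv2
from plant import eyes
s=eyes.snapshot("wrist")
cv2.imwrite("pics/w3.png",s["image"][:,:,::-1])
E
```

```text
clock: 6.45
tool_pos: [0.4452, -0.3076, 0.1554]
orientation: [-28.9, 89.9, -0.7]
force: [0.2, 0.3, -2.3]
opening: 0.0275
t 6.45 pos [ 0.4452 -0.3076  0.1554] lin units [ 0.218  8.916 -0.09 ] rot units [ 0.009  0.028 -6.984] F [ 0.2  0.3 -2.3] open 0.0275 j6 -47.9
```

View pics/w3.png

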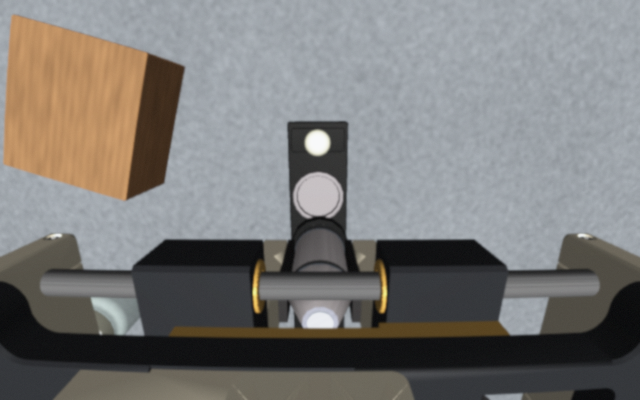

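```bash
python3 -m crank '[{"linear":[0.05,0.2,0],"rot":[0,0,-0.2],"hand":0},{"linear":[0.05,0.4,0],"rot":[0,0,-0.4],"hand":0},{"linear":[0.05,0.5,0],"rot":[0,0,-0.4],"hand":0},{"linear":[0,0.55,0],"rot":[0,0,-0.4],"hand":0},{"linear":[0,0.55,0],"rot":[0,0,-0.4],"hand":0},{"linear":[0,0.55,0],"rot":[0,0,-0.4],"hand":0},{"linear":[0,0.55,0],"rot":[0,0,-0.4],"hand":0},{"linear":[0,0.55,0],"rot":[0,0,-0.4],"hand":0},{"linear":[0,0.55,0],"rot":[0,0,-0.4],"hand":0},{"linear":[0,0.55,0],"rot":[0,0,-0.4],"hand":0},{"linear":[0,0.55,0],"rot":[0,0,-0.4],"hand":0},{"linear":[0,0.55,0],"rot":[0,0,-0.4],"hand":0},{"linear":[0,0.55,0],"rot":[0,0,-0.4],"hand":0},{"linear":[0,0.55,0],"rot":[0,0,-0.4],"hand":0},{"linear":[0,0.55,0],"rot":[0,0,-0.4],"hand":0},{"linear":[0,0.5,0],"rot":[0,0,-0.4],"hand":0},{"linear":[0,0.3,0],"rot":[0,0,-0.4],"hand":0},{"linear":[0,0.1,0],"rot":[0,0,-0.2],"hand":0},{"linear":[0,0,0],"rot":[0,0,0],"hand":0},{"linear":[0,0,0],"rot":[0,0,0],"hand":0}]'
python3 d.py .4583 .2274 .0254 83.3
```

```text
clock: 9.0
tool_pos: [0.4445, 0.2222, 0.1404]
orientation: [-169.4, 88.8, -176.5]
force: [0.7, -0.0, -1.1]
opening: 0.0273
t 9.0 pos [0.4445 0.2222 0.1404] lin units [ 0.229  0.087 -1.916] rot units [ 0.015 -0.239  0.069] F [ 0.7 -0.  -1.1] open 0.0273 j6 -145.0
```

```bash
python3 -m crank '[{"linear":[0.1,0.04,0],"rot":[0.01,-0.1,0.03],"hand":0},{"linear":[0.12,0.04,0],"rot":[0,-0.12,0.03],"hand":0},{"linear":[0,0,-0.2],"rot":[0,0,0],"hand":0},{"linear":[0,0,-0.3],"rot":[0,0,0],"hand":0},{"linear":[0,0,-0.3],"rot":[0,0,0],"hand":0},{"linear":[0,0,-0.2],"rot":[0,0,0],"hand":0},{"linear":[0,0,-0.05],"rot":[0,0,0],"hand":0},{"linear":[0,0,0],"rot":[0,0,0],"hand":0},{"linear":[0,0,0],"rot":[0,0,0],"hand":0}]'
python3 d.py .4583 .2274 .0254 83.3
python3 - <<'E'
import numpy as np,cv2
from plant import eyes,monitor
from h import *
T=toolT(monitor.get_obs());s=eyes.snapshot("wrist");np.savez("w4.npz",T=T,**s)
cv2.imwrite("pics/w4.png",s["image"][:,:,::-1])
E
```

```text
clock: 10.12
tool_pos: [0.4589, 0.2254, 0.0738]
orientation: [-108.2, 90.0, -115.0]
force: [-0.1, 0.4, -1.8]
opening: 0.0272
t 10.12 pos [0.4589 0.2254 0.0738] lin units [-0.01   0.033 -0.807] rot units [ 0.004 -0.002  0.023] F [-0.1  0.4 -1.8] open 0.0272 j6 -145.0
```

View pics/w4.png

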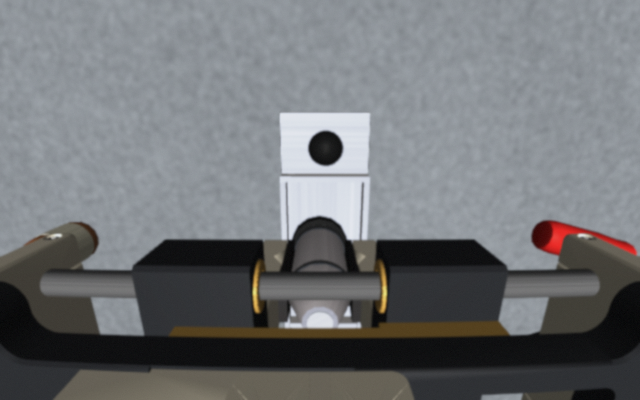

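```bash
python3 - <<'E'
import numpy as np
from h import *
s=np.load("w4.npz");W=s["T"]@s["hand_eye"]
c=np.array([.5507,.2165]);a=np.radians(-6.7);R=np.array([[np.cos(a),np.sin(a)],[-np.sin(a),np.cos(a)]])
for uv,z in (((325,148),.038),((280,177),.016),((369.5,176.5),.016),((279.5,113),.004),((369.5,113),.004)):
    p=ray_z(s,[uv],z,W)[0,:2];print(uv,p.round(4),"tray frame",(R@(p-c)).round(4))
P=cloud(s,W);print(P[200:232:6,300].round(4),P[90,300])
E
```

```text
(325, 148) [0.4027 0.2341] tray frame [-0.1491  0.0002]
(280, 177) [0.4213 0.2003] tray frame [-0.1267 -0.0312]
(369.5, 176.5) [0.4283 0.2633] tray frame [-0.127   0.0322]
(279.5, 113) [0.3777 0.2051] tray frame [-0.1705 -0.0315]
(369.5, 113) [0.3852 0.2685] tray frame [-0.1705  0.0323]
[[0.4427 0.211  0.0041]
 [0.4476 0.2103 0.0036]
 [0.4524 0.2096 0.0034]
 [0.4575 0.2089 0.0027]
 [0.4442 0.214  0.0556]
 [0.4466 0.2139 0.0596]] [ 0.36358492  0.22128897 -0.00159653]
```

```bash
python3 -m crank '[{"linear":[0,0.02,-0.15],"rot":[0,0,0.02],"hand":0},{"linear":[0,0,-0.2],"rot":[0,0,0],"hand":0},{"linear":[0,0,-0.2],"rot":[0,0,0],"hand":0},{"linear":[0,0,-0.1],"rot":[0,0,0],"hand":0},{"linear":[0,0,-0.05],"rot":[0,0,0],"hand":0},{"linear":[0,0,0],"rot":[0,0,0],"hand":0},{"linear":[0,0,0],"rot":[0,0,0],"hand":0}]'
python3 d.py .4583 .2274 .0254 83.3
```

```text
clock: 11.05
tool_pos: [0.4591, 0.2269, 0.0292]
orientation: [23.6, 90.0, 16.9]
force: [1.0, 0.1, -2.0]
opening: 0.0274
t 11.05 pos [0.4591 0.2269 0.0292] lin units [-0.013  0.008 -0.063] rot units [-0.001  0.004 -0.   ] F [ 1.   0.1 -2. ] open 0.0274 j6 -145.0
```

Now inch down watching the force.

```bash
python3 -m crank '[{"linear":[0,0,-0.03],"rot":[0,0,0],"hand":0},{"linear":[0,0,-0.02],"rot":[0,0,0],"hand":0},{"linear":[0,0,0],"rot":[0,0,0],"hand":0}]'
python3 d.py .4583 .2274 .0254 83.3
python3 -m crank '[{"linear":[0,0,-0.02],"rot":[0,0,0],"hand":0},{"linear":[0,0,0],"rot":[0,0,0],"hand":0}]'
python3 d.py .4583 .2274 .0254 83.3
```

```text
clock: 11.42
tool_pos: [0.4594, 0.2272, 0.0266]
orientation: [47.2, 89.9, 40.5]
force: [-0.3, 0.5, -1.6]
opening: 0.0275
t 11.43 pos [0.4594 0.2272 0.0266] lin units [-0.018  0.003 -0.02 ] rot units [-0.013  0.015  0.   ] F [-0.3  0.5 -1.6] open 0.0275 j6 -145.0
clock: 11.68
tool_pos: [0.4595, 0.2273, 0.0255]
orientation: [48.1, 89.9, 41.4]
force: [0.2, 0.6, -2.7]
opening: 0.0267
t 11.68 pos [0.4595 0.2273 0.0255] lin units [-0.02   0.001 -0.001] rot units [-0.016  0.018 -0.   ] F [ 0.2  0.6 -2.7] open 0.0267 j6 -145.0
```

```bash
python3 -m crank '[{"linear":[0,0,-0.015],"rot":[0,0,0],"hand":0},{"linear":[0,0,0],"rot":[0,0,0],"hand":0}]'
python3 -m crank '[{"linear":[0,0,-0.015],"rot":[0,0,0],"hand":0},{"linear":[0,0,0],"rot":[0,0,0],"hand":0}]'
python3 -m crank '[{"linear":[0,0,-0.015],"rot":[0,0,0],"hand":0},{"linear":[0,0,0],"rot":[0,0,0],"hand":0}]'
```

```text
clock: 11.92
tool_pos: [0.4597, 0.2274, 0.0255]
orientation: [42.3, 89.8, 35.7]
force: [0.2, 0.3, -1.7]
opening: 0.0275
clock: 12.18
tool_pos: [0.4598, 0.2275, 0.0254]
orientation: [38.9, 89.8, 32.2]
force: [0.2, -0.2, -1.3]
opening: 0.0275
clock: 12.42
tool_pos: [0.46, 0.2275, 0.0254]
orientation: [35.5, 89.8, 28.9]
force: [-0.3, 0.8, -2.4]
opening: 0.0274
```

```bash
python3 -m crank '[{"linear":[-0.02,0,-0.03],"rot":[-0.015,0.02,0],"hand":0},{"linear":[0,0,0],"rot":[0,0,0],"hand":0}]'
python3 d.py .4583 .2274 .0254 83.3
python3 -m crank '[{"linear":[0,0,-0.03],"rot":[0,0,0],"hand":0},{"linear":[0,0,0],"rot":[0,0,0],"hand":0}]'
python3 d.py .4583 .2274 .0254 83.3
```

```text
clock: 12.68
tool_pos: [0.4603, 0.2277, 0.0255]
orientation: [15.8, 89.8, 9.3]
force: [0.3, 0.4, -1.8]
opening: 0.0275
t 12.68 pos [0.4603 0.2277 0.0255] lin units [-0.033 -0.005 -0.002] rot units [-0.007  0.045 -0.033] F [ 0.3  0.4 -1.8] open 0.0275 j6 -145.1
clock: 12.92
tool_pos: [0.4606, 0.2278, 0.0255]
orientation: [15.3, 89.7, 8.8]
force: [-0.5, 0.3, -1.2]
opening: 0.0271
t 12.93 pos [0.4606 0.2278 0.0255] lin units [-0.039 -0.007 -0.001] rot units [-0.008  0.056 -0.042] F [-0.5  0.3 -1.2] open 0.0271 j6 -145.1
```

```bash
python3 -m crank '[{"linear":[0,0,0],"rot":[0,0,0],"hand":0.35},{"linear":[0,0,0],"rot":[0,0,0],"hand":0.4},{"linear":[0,0,0],"rot":[0,0,0],"hand":0.6},{"linear":[0,0,0],"rot":[0,0,0],"hand":0.8},{"linear":[0,0,0],"rot":[0,0,0],"hand":1},{"linear":[0,0,0],"rot":[0,0,0],"hand":1}]'
python3 d.py .4583 .2274 .0254 83.3
python3 - <<'E'
import numpy as np,cv2
from plant import eyes,monitor
from h import *
T=toolT(monitor.get_obs());s=eyes.snapshot("wrist");np.savez("w5.npz",T=T,**s)
cv2.imwrite("pics/w5.png",s["image"][:,:,::-1])
E
```

```text
clock: 13.68
tool_pos: [0.4608, 0.228, 0.0245]
orientation: [12.9, 89.7, 6.4]
force: [-0.5, 0.7, -0.3]
opening: 0.0695
t 13.68 pos [0.4608 0.228  0.0245] lin units [-0.041 -0.01   0.016] rot units [-0.006  0.052 -0.042] F [-0.5  0.7 -0.3] open 0.0695 j6 -145.1
```

View pics/w5.png

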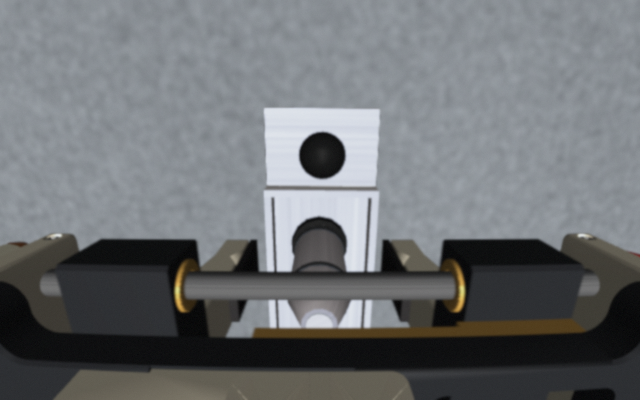

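```bash
python3 -m crank '[{"linear":[0,0,0.1],"rot":[0,0.03,0],"hand":1},{"linear":[0,0,0.25],"rot":[0,0.02,0],"hand":1},{"linear":[0,0,0.4],"rot":[0,0,0],"hand":1},{"linear":[0,0,0.4],"rot":[0,0,0],"hand":1},{"linear":[0,0,0.4],"rot":[0,0,0],"hand":1},{"linear":[0,0,0.35],"rot":[0,0,0],"hand":1},{"linear":[0,0,0.15],"rot":[0,0,0],"hand":1},{"linear":[0,0,0],"rot":[0,0,0],"hand":1}]'
python3 d.py .5008 -.2786 .15 118.2
python3 - <<'E'
import numpy as np,cv2
from plant import eyes,monitor
s=eyes.snapshot("wrist")
cv2.imwrite("pics/w6.png",s["image"][:,:,::-1])
E
```

```text
clock: 14.72
tool_pos: [0.4604, 0.2276, 0.1536]
orientation: [96.2, 89.9, 89.7]
force: [0.1, -0.6, -0.4]
opening: 0.0874
t 14.72 pos [0.4604 0.2276 0.1536] lin units [ 0.674 -8.437 -0.061] rot units [-1.600e-02 -5.000e-03  6.936e+00] F [ 0.1 -0.6 -0.4] open 0.0874 j6 -144.6
```

View pics/w6.png

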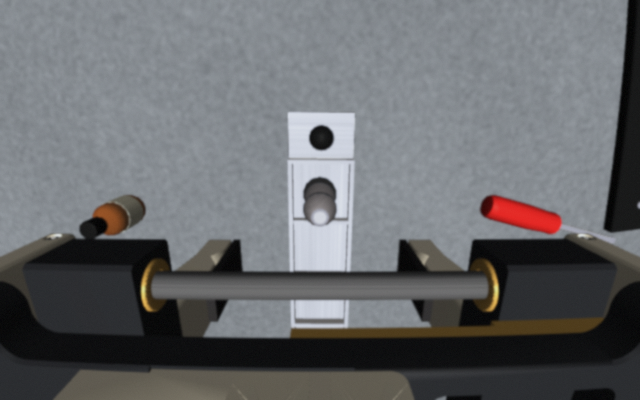

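```bash
python3 -m crank '[{"linear":[0.05,-0.2,0.02],"rot":[0,0,0.2],"hand":1},{"linear":[0.05,-0.4,0.02],"rot":[0,0,0.4],"hand":1},{"linear":[0.05,-0.55,0.02],"rot":[0,0,0.4],"hand":1},{"linear":[0.05,-0.6,0.02],"rot":[0,0,0.45],"hand":1},{"linear":[0.05,-0.6,0.02],"rot":[0,0,0.45],"hand":1},{"linear":[0.05,-0.6,0.02],"rot":[0,0,0.45],"hand":1},{"linear":[0.05,-0.6,0.02],"rot":[0,0,0.45],"hand":1},{"linear":[0.05,-0.6,0.02],"rot":[0,0,0.45],"hand":1},{"linear":[0.05,-0.6,0.02],"rot":[0,0,0.45],"hand":1},{"linear":[0.05,-0.6,0.02],"rot":[0,0,0.45],"hand":1},{"linear":[0.05,-0.6,0.02],"rot":[0,0,0.45],"hand":1},{"linear":[0.05,-0.6,0.02],"rot":[0,0,0.45],"hand":1},{"linear":[0.05,-0.6,0.02],"rot":[0,0,0.45],"hand":1},{"linear":[0.05,-0.6,0.02],"rot":[0,0,0.45],"hand":1},{"linear":[0.05,-0.4,0],"rot":[0,0,0.45],"hand":1},{"linear":[0.05,-0.2,0],"rot":[0,0,0.3],"hand":1},{"linear":[0,0,0],"rot":[0,0,0],"hand":1},{"linear":[0,0,0],"rot":[0,0,0],"hand":1}]'
python3 d.py .5008 -.2786 .034 118.2
```

```text
clock: 17.02
tool_pos: [0.4977, -0.2906, 0.1491]
orientation: [170.9, 88.3, -161.0]
force: [0.2, -0.1, 0.7]
opening: 0.0879
t 17.02 pos [ 0.4977 -0.2906  0.1491] lin units [ 0.051  0.2   -1.918] rot units [ 0.114 -0.33   0.027] F [ 0.2 -0.1  0.7] open 0.0879 j6 -52.2
```

```bash
python3 -m crank '[{"linear":[0.03,0.1,0],"rot":[0.06,-0.17,0.01],"hand":1},{"linear":[0.02,0.08,-0.1],"rot":[0.05,-0.15,0.01],"hand":1},{"linear":[0,0,-0.3],"rot":[0,0,0],"hand":1},{"linear":[0,0,-0.35],"rot":[0,0,0],"hand":1},{"linear":[0,0,-0.15],"rot":[0,0,0],"hand":1},{"linear":[0,0,0],"rot":[0,0,0],"hand":1},{"linear":[0,0,0],"rot":[0,0,0],"hand":1}]'
python3 d.py .5008 -.2786 .034 118.2
python3 - <<'E'
import numpy as np,cv2
from plant import eyes,monitor
from h import *
T=toolT(monitor.get_obs());s=eyes.snapshot("wrist");np.savez("w7.npz",T=T,**s)
cv2.imwrite("pics/w7.png",s["image"][:,:,::-1])
E
```

```text
clock: 17.9
tool_pos: [0.5015, -0.2754, 0.0944]
orientation: [-18.9, 89.7, 9.4]
force: [0.5, 0.1, 0.1]
opening: 0.0875
t 17.9 pos [ 0.5015 -0.2754  0.0944] lin units [-0.012 -0.053 -1.007] rot units [-0.011  0.064 -0.028] F [0.5 0.1 0.1] open 0.0875 j6 -52.3
```

View pics/w7.png

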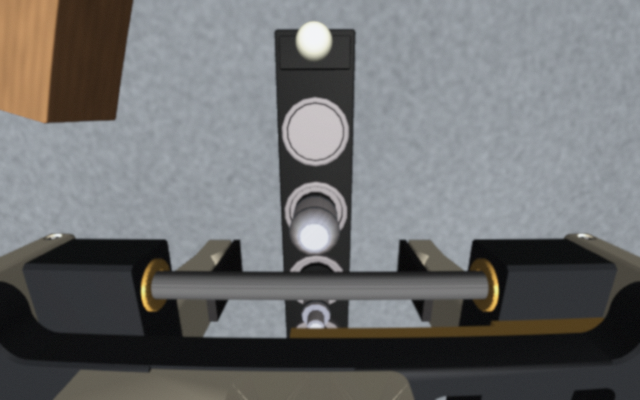

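```bash
python3 - <<'E'
import numpy as np
from h import *
s=np.load("w7.npz");W=s["T"]@s["hand_eye"]
print(ray_z(s,[(315,238)],.069,W),ray_z(s,[(316,212)],.02,W),ray_z(s,[(315,132)],.02,W))
E
python3 -m crank '[{"linear":[-0.01,-0.06,-0.15],"rot":[-0.01,0.06,-0.02],"hand":1},{"linear":[0,0,-0.25],"rot":[0,0,0],"hand":1},{"linear":[0,0,-0.25],"rot":[0,0,0],"hand":1},{"linear":[0,0,-0.15],"rot":[0,0,0],"hand":1},{"linear":[0,0,-0.1],"rot":[0,0,0],"hand":1},{"linear":[0,0,0],"rot":[0,0,0],"hand":1},{"linear":[0,0,0],"rot":[0,0,0],"hand":1}]'
python3 d.py .5008 -.2786 .034 118.2
```

```text
[[ 0.50155204 -0.27917186  0.069     ]] [[ 0.49994228 -0.28001577  0.02      ]] [[ 0.44614194 -0.30972233  0.02      ]]
clock: 18.82
tool_pos: [0.5009, -0.2795, 0.0367]
orientation: [-48.7, 90.0, -20.5]
force: [0.1, -0.0, 0.4]
opening: 0.0876
t 18.82 pos [ 0.5009 -0.2795  0.0367] lin units [-0.002  0.014 -0.045] rot units [ 0.001  0.002 -0.003] F [ 0.1 -0.   0.4] open 0.0876 j6 -52.2
```

```bash
python3 -m crank '[{"linear":[0,0.01,-0.04],"rot":[0,0,0],"hand":0.8},{"linear":[0,0,0],"rot":[0,0,0],"hand":0.5},{"linear":[0,0,0],"rot":[0,0,0],"hand":0.4},{"linear":[0,0,0],"rot":[0,0,0],"hand":0.3},{"linear":[0,0,0],"rot":[0,0,0],"hand":0.2},{"linear":[0,0,0],"rot":[0,0,0],"hand":0},{"linear":[0,0,0],"rot":[0,0,0],"hand":0},{"linear":[0,0,0],"rot":[0,0,0],"hand":0}]'
python3 d.py .5008 -.2786 .034 118.2
```

```text
clock: 19.82
tool_pos: [0.5017, -0.279, 0.0354]
orientation: [-41.6, 89.8, -13.4]
force: [-0.2, -0.6, 0.1]
opening: 0.0324
t 19.82 pos [ 0.5017 -0.279   0.0354] lin units [-0.016  0.006 -0.023] rot units [ 0.007  0.03  -0.004] F [-0.2 -0.6  0.1] open 0.0324 j6 -52.2
```

```bash
python3 -m crank '[{"linear":[0,0,0.15],"rot":[0,0,0],"hand":0},{"linear":[0,0,0.2],"rot":[0,0,0],"hand":0},{"linear":[0,0,0.3],"rot":[0,0,0],"hand":0},{"linear":[0,0,0.3],"rot":[0,0,0],"hand":0},{"linear":[0,0,0.3],"rot":[0,0,0],"hand":0},{"linear":[0,0,0.3],"rot":[0,0,0],"hand":0},{"linear":[0,0,0.2],"rot":[0,0,0],"hand":0},{"linear":[0,0,0.1],"rot":[0,0,0],"hand":0},{"linear":[0,0,0],"rot":[0,0,0],"hand":0}]'
python3 d.py .5199 .2201 .15 83.3
python3 - <<'E'
import numpy as np,cv2
from plant import eyes
s=eyes.snapshot("wrist")
cv2.imwrite("pics/w8.png",s["image"][:,:,::-1])
E
```

```text
clock: 20.95
tool_pos: [0.5009, -0.2787, 0.1547]
orientation: [-34.8, 89.8, -6.6]
force: [0.5, -0.3, -1.8]
opening: 0.0324
t 20.95 pos [ 0.5009 -0.2787  0.1547] lin units [ 0.317  8.313 -0.078] rot units [ 0.02   0.044 -6.98 ] F [ 0.5 -0.3 -1.8] open 0.0324 j6 -52.2
```

View pics/w8.png

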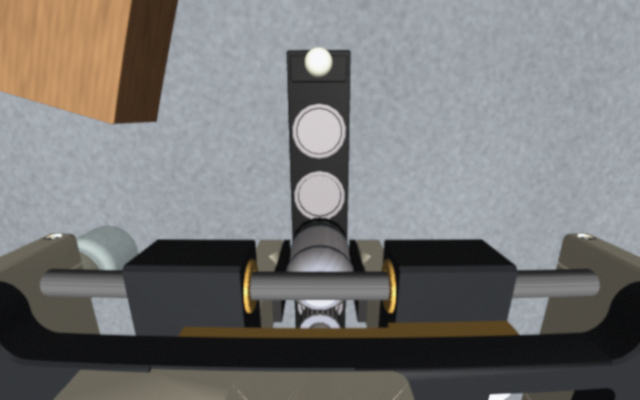

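```bash
python3 -m crank '[{"linear":[0.03,0.2,0],"rot":[0,0,-0.2],"hand":0},{"linear":[0.03,0.4,0.02],"rot":[0,-0.01,-0.4],"hand":0},{"linear":[0.03,0.5,0.02],"rot":[0,-0.01,-0.4],"hand":0},{"linear":[0.03,0.55,0.02],"rot":[0,-0.01,-0.4],"hand":0},{"linear":[0.03,0.55,0.02],"rot":[0,-0.01,-0.42],"hand":0},{"linear":[0.03,0.55,0.02],"rot":[0,-0.01,-0.42],"hand":0},{"linear":[0.03,0.55,0.02],"rot":[0,-0.01,-0.42],"hand":0},{"linear":[0.03,0.55,0.02],"rot":[0,-0.01,-0.42],"hand":0},{"linear":[0.03,0.55,0.02],"rot":[0,-0.01,-0.42],"hand":0},{"linear":[0.03,0.55,0.02],"rot":[0,-0.01,-0.42],"hand":0},{"linear":[0.03,0.55,0.02],"rot":[0,-0.01,-0.42],"hand":0},{"linear":[0.03,0.55,0.02],"rot":[0,-0.01,-0.42],"hand":0},{"linear":[0.03,0.55,0.02],"rot":[0,-0.01,-0.42],"hand":0},{"linear":[0.03,0.55,0.02],"rot":[0,-0.01,-0.42],"hand":0},{"linear":[0.03,0.5,0.02],"rot":[0,-0.01,-0.42],"hand":0},{"linear":[0.03,0.3,0],"rot":[0,0,-0.4],"hand":0},{"linear":[0,0.1,0],"rot":[0,0,-0.2],"hand":0},{"linear":[0,0,0],"rot":[0,0,0],"hand":0},{"linear":[0,0,0],"rot":[0,0,0],"hand":0}]'
python3 d.py .5199 .2201 .0244 83.3
```

```text
clock: 23.38
tool_pos: [0.5207, 0.2174, 0.1558]
orientation: [-141.0, 89.4, -147.2]
force: [-0.5, -0.4, -1.5]
opening: 0.0324
t 23.38 pos [0.5207 0.2174 0.1558] lin units [-0.013  0.045 -2.189] rot units [ 0.07  -0.109 -0.111] F [-0.5 -0.4 -1.5] open 0.0324 j6 -138.5
```

Excellent. Lower to about 0.03.

```bash
python3 -m crank '[{"linear":[-0.01,0.04,-0.1],"rot":[0.07,-0.1,-0.11],"hand":0},{"linear":[0,0,-0.3],"rot":[0,0,0],"hand":0},{"linear":[0,0,-0.35],"rot":[0,0,0],"hand":0},{"linear":[0,0,-0.35],"rot":[0,0,0],"hand":0},{"linear":[0,0,-0.25],"rot":[0,0,0],"hand":0},{"linear":[0,0,-0.15],"rot":[0,0,0],"hand":0},{"linear":[0,0,0],"rot":[0,0,0],"hand":0},{"linear":[0,0,0],"rot":[0,0,0],"hand":0}]'
python3 d.py .5199 .2201 .0244 83.3
python3 - <<'E'
import numpy as np,cv2
from plant import eyes
s=eyes.snapshot("wrist")
cv2.imwrite("pics/w9.png",s["image"][:,:,::-1])
E
```

```text
clock: 24.38
tool_pos: [0.5203, 0.2173, 0.0634]
orientation: [51.5, 89.7, 44.5]
force: [0.2, 0.1, -1.1]
opening: 0.0322
t 24.38 pos [0.5203 0.2173 0.0634] lin units [-0.006  0.047 -0.65 ] rot units [-0.036  0.036  0.053] F [ 0.2  0.1 -1.1] open 0.0322 j6 -139.5
```

View pics/w9.png

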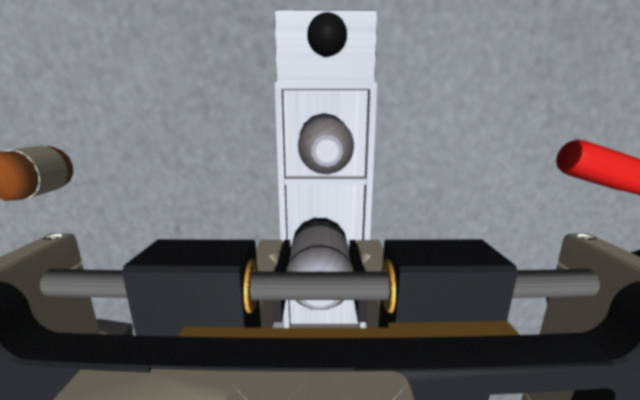

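```bash
python3 -m crank '[{"linear":[0,0.04,-0.1],"rot":[-0.03,0.04,0.05],"hand":0},{"linear":[0,0,-0.2],"rot":[0,0,0],"hand":0},{"linear":[0,0,-0.15],"rot":[0,0,0],"hand":0},{"linear":[0,0,-0.07],"rot":[0,0,0],"hand":0},{"linear":[0,0,0],"rot":[0,0,0],"hand":0},{"linear":[0,0,0],"rot":[0,0,0],"hand":0}]'
python3 d.py .5199 .2201 .0244 83.3
```

```text
clock: 25.18
tool_pos: [0.5205, 0.2202, 0.0305]
orientation: [84.9, 89.9, 78.2]
force: [-1.4, 0.9, -1.3]
opening: 0.0325
t 25.18 pos [0.5205 0.2202 0.0305] lin units [-0.011 -0.002 -0.101] rot units [-0.012  0.002 -0.002] F [-1.4  0.9 -1.3] open 0.0325 j6 -139.4
```

```bash
python3 -m crank '[{"linear":[0,0,-0.04],"rot":[0,0,0],"hand":0},{"linear":[0,0,-0.03],"rot":[0,0,0],"hand":0},{"linear":[0,0,-0.02],"rot":[0,0,0],"hand":0},{"linear":[0,0,0],"rot":[0,0,0],"hand":0}]'
python3 -m crank '[{"linear":[0,0,-0.02],"rot":[0,0,0],"hand":0},{"linear":[0,0,0],"rot":[0,0,0],"hand":0}]'
python3 -m crank '[{"linear":[0,0,-0.02],"rot":[0,0,0],"hand":0},{"linear":[0,0,0],"rot":[0,0,0],"hand":0}]'
python3 d.py .5199 .2201 .0244 83.3
```

```text
clock: 25.68
tool_pos: [0.5209, 0.2205, 0.0254]
orientation: [64.0, 89.9, 57.3]
force: [0.1, -0.2, -1.4]
opening: 0.0324
clock: 25.92
tool_pos: [0.5211, 0.2206, 0.0244]
orientation: [58.8, 89.9, 52.2]
force: [-0.6, 0.6, -0.2]
opening: 0.0324
clock: 26.18
tool_pos: [0.5212, 0.2207, 0.0246]
orientation: [51.3, 89.8, 44.6]
force: [-1.5, 0.5, -1.4]
opening: 0.0321
t 26.18 pos [0.5212 0.2207 0.0246] lin units [-0.022 -0.01  -0.003] rot units [-0.026  0.026 -0.011] F [-1.5  0.5 -1.4] open 0.0321 j6 -139.4
```

```bash
python3 -m crank '[{"linear":[0,0,-0.04],"rot":[0,0,0],"hand":0},{"linear":[0,0,0],"rot":[0,0,0],"hand":0}]'
python3 d.py .5199 .2201 .0244 83.3
```

```text
clock: 26.42
tool_pos: [0.5217, 0.221, 0.0247]
orientation: [41.3, 89.7, 34.8]
force: [-0.6, -0.4, -1.0]
opening: 0.0327
t 26.43 pos [0.5217 0.221  0.0247] lin units [-0.031 -0.016 -0.005] rot units [-0.031  0.045 -0.024] F [-0.6 -0.4 -1. ] open 0.0327 j6 -139.4
```

On the floor. Release and rise.

```bash
python3 -m crank '[{"linear":[0,0,0],"rot":[0,0,0],"hand":0.4},{"linear":[0,0,0],"rot":[0,0,0],"hand":0.45},{"linear":[0,0,0],"rot":[0,0,0],"hand":0.6},{"linear":[0,0,0],"rot":[0,0,0],"hand":0.8},{"linear":[0,0,0],"rot":[0,0,0],"hand":1},{"linear":[0,0,0],"rot":[0,0,0],"hand":1},{"linear":[0,0,0.1],"rot":[-0.02,0.03,0],"hand":1},{"linear":[0,0,0.25],"rot":[0,0,0],"hand":1},{"linear":[0,0,0.4],"rot":[0,0,0],"hand":1},{"linear":[0,0,0.4],"rot":[0,0,0],"hand":1},{"linear":[0,0,0.4],"rot":[0,0,0],"hand":1},{"linear":[0,0,0.35],"rot":[0,0,0],"hand":1},{"linear":[0,0,0.15],"rot":[0,0,0],"hand":1},{"linear":[0,0,0],"rot":[0,0,0],"hand":1}]'
python3 d.py .5547 -.2495 .15 118.2
python3 - <<'E'
import numpy as np,cv2
from plant import eyes
s=eyes.snapshot("wrist")
cv2.imwrite("pics/w10.png",s["image"][:,:,::-1])
E
```

```text
clock: 28.18
tool_pos: [0.5223, 0.2212, 0.1575]
orientation: [42.2, 89.7, 35.7]
force: [0.4, -0.8, -0.7]
opening: 0.0879
t 28.18 pos [0.5223 0.2212 0.1575] lin units [ 0.539 -7.845 -0.124] rot units [-0.056  0.042  6.952] F [ 0.4 -0.8 -0.7] open 0.0879 j6 -139.3
```

View pics/w10.png

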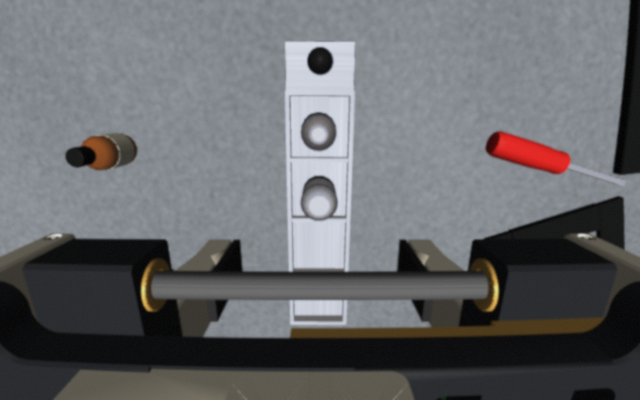

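```bash
python3 -m crank '[{"linear":[0.05,-0.2,0.02],"rot":[0,0,0.2],"hand":1},{"linear":[0.05,-0.4,0.02],"rot":[0,-0.02,0.4],"hand":1},{"linear":[0.05,-0.55,0.02],"rot":[0,-0.02,0.45],"hand":1},{"linear":[0.05,-0.58,0.02],"rot":[0,-0.02,0.48],"hand":1},{"linear":[0.05,-0.58,0.02],"rot":[0,-0.02,0.48],"hand":1},{"linear":[0.05,-0.58,0.02],"rot":[0,-0.02,0.48],"hand":1},{"linear":[0.05,-0.58,0.02],"rot":[0,-0.02,0.48],"hand":1},{"linear":[0.05,-0.58,0.02],"rot":[0,-0.02,0.48],"hand":1},{"linear":[0.05,-0.58,0.02],"rot":[0,-0.02,0.48],"hand":1},{"linear":[0.05,-0.58,0.02],"rot":[0,-0.02,0.48],"hand":1},{"linear":[0.05,-0.58,0.02],"rot":[0,-0.02,0.48],"hand":1},{"linear":[0.05,-0.58,0.02],"rot":[0,-0.02,0.48],"hand":1},{"linear":[0.05,-0.58,0.02],"rot":[0,-0.02,0.48],"hand":1},{"linear":[0.05,-0.4,0],"rot":[0,-0.02,0.45],"hand":1},{"linear":[0.02,-0.2,0],"rot":[0,0,0.3],"hand":1},{"linear":[0,0,0],"rot":[0,0,0],"hand":1},{"linear":[0,0,0],"rot":[0,0,0],"hand":1}]'
python3 d.py .5547 -.2495 .034 118.2
```

```text
clock: 30.35
tool_pos: [0.5554, -0.2473, 0.153]
orientation: [131.8, 89.8, 159.3]
force: [-0.2, -0.3, -0.6]
opening: 0.0877
t 30.35 pos [ 0.5554 -0.2473  0.153 ] lin units [-0.011 -0.036 -1.984] rot units [-0.013 -0.036  0.149] F [-0.2 -0.3 -0.6] open 0.0877 j6 -56.9
```

```bash
python3 -m crank '[{"linear":[-0.01,-0.04,-0.1],"rot":[-0.01,-0.03,0.14],"hand":1},{"linear":[0,0,-0.25],"rot":[0,0,0],"hand":1},{"linear":[0,0,-0.35],"rot":[0,0,0],"hand":1},{"linear":[0,0,-0.15],"rot":[0,0,0],"hand":1},{"linear":[0,0,0],"rot":[0,0,0],"hand":1},{"linear":[0,0,0],"rot":[0,0,0],"hand":1}]'
python3 d.py .5547 -.2495 .034 118.2
python3 - <<'E'
import numpy as np,cv2
from plant import eyes,monitor
from h import *
T=toolT(monitor.get_obs());s=eyes.snapshot("wrist");np.savez("w11.npz",T=T,**s)
cv2.imwrite("pics/w11.png",s["image"][:,:,::-1])
E
```

```text
clock: 31.1
tool_pos: [0.5543, -0.2475, 0.0983]
orientation: [124.6, 89.9, 152.9]
force: [-0.0, -1.1, 0.3]
opening: 0.0879
t 31.1 pos [ 0.5543 -0.2475  0.0983] lin units [ 0.007 -0.033 -1.072] rot units [-0.008 -0.016 -0.022] F [-0.  -1.1  0.3] open 0.0879 j6 -56.0
```

View pics/w11.png

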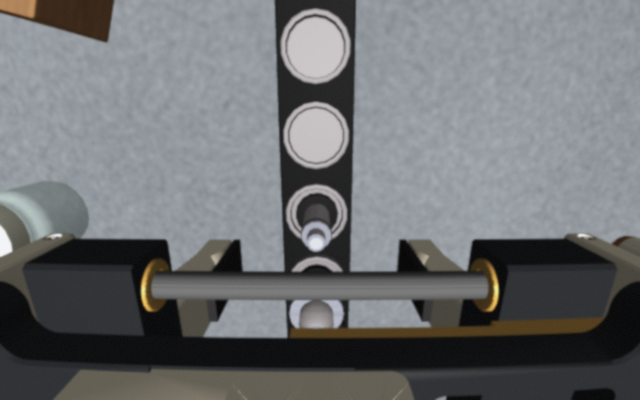

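```bash
python3 - <<'E'
import numpy as np
from h import *
s=np.load("w11.npz");W=s["T"]@s["hand_eye"]
print(ray_z(s,[(317,242)],.079,W),ray_z(s,[(316.5,213)],.02,W),ray_z(s,[(315,135)],.02,W))
E
python3 -m crank '[{"linear":[0,-0.04,-0.15],"rot":[-0.01,-0.01,-0.02],"hand":1},{"linear":[0,0,-0.25],"rot":[0,0,0],"hand":1},{"linear":[0,0,-0.3],"rot":[0,0,0],"hand":1},{"linear":[0,0,-0.2],"rot":[0,0,0],"hand":1},{"linear":[0,0,-0.1],"rot":[0,0,0],"hand":1},{"linear":[0,0,0],"rot":[0,0,0],"hand":1},{"linear":[0,0,0],"rot":[0,0,0],"hand":1}]'
python3 d.py .5547 -.2495 .034 118.2
```

```text
[[ 0.55365919 -0.25007101  0.079     ]] [[ 0.5538049  -0.25087697  0.02      ]] [[ 0.50049537 -0.2807587   0.02      ]]
clock: 32.02
tool_pos: [0.5546, -0.2504, 0.0352]
orientation: [-51.4, 89.9, -23.2]
force: [-0.9, 0.1, 1.1]
opening: 0.0876
t 32.02 pos [ 0.5546 -0.2504  0.0352] lin units [ 0.002  0.015 -0.02 ] rot units [0.006 0.013 0.004] F [-0.9  0.1  1.1] open 0.0876 j6 -55.9
```

```bash
python3 -m crank '[{"linear":[0,0,-0.02],"rot":[0,0,0],"hand":0.8},{"linear":[0,0,0],"rot":[0,0,0],"hand":0.5},{"linear":[0,0,0],"rot":[0,0,0],"hand":0.4},{"linear":[0,0,0],"rot":[0,0,0],"hand":0.3},{"linear":[0,0,0],"rot":[0,0,0],"hand":0.2},{"linear":[0,0,0],"rot":[0,0,0],"hand":0.1},{"linear":[0,0,0],"rot":[0,0,0],"hand":0},{"linear":[0,0,0],"rot":[0,0,0],"hand":0},{"linear":[0,0,0],"rot":[0,0,0],"hand":0}]'
python3 d.py .5547 -.2495 .034 118.2
```

```text
clock: 33.15
tool_pos: [0.5554, -0.2505, 0.0354]
orientation: [-41.2, 89.8, -13.0]
force: [-0.1, -0.3, 0.9]
opening: 0.0197
t 33.15 pos [ 0.5554 -0.2505  0.0354] lin units [-0.012  0.016 -0.023] rot units [0.01  0.042 0.001] F [-0.1 -0.3  0.9] open 0.0197 j6 -55.9
```

```bash
python3 -m crank '[{"linear":[0,0,0.15],"rot":[0,0.02,0],"hand":0},{"linear":[0,0,0.2],"rot":[0,0.02,0],"hand":0},{"linear":[0,0,0.3],"rot":[0,0,0],"hand":0},{"linear":[0,0,0.3],"rot":[0,0,0],"hand":0},{"linear":[0,0,0.3],"rot":[0,0,0],"hand":0},{"linear":[0,0,0.3],"rot":[0,0,0],"hand":0},{"linear":[0,0,0.2],"rot":[0,0,0],"hand":0},{"linear":[0,0,0.1],"rot":[0,0,0],"hand":0},{"linear":[0,0,0],"rot":[0,0,0],"hand":0}]'
python3 d.py .5815 .2129 .15 83.3
python3 - <<'E'
import numpy as np,cv2
from plant import eyes
s=eyes.snapshot("wrist")
cv2.imwrite("pics/w12.png",s["image"][:,:,::-1])
E
```

```text
clock: 34.28
tool_pos: [0.5552, -0.2504, 0.155]
orientation: [-55.2, 89.9, -27.0]
force: [-0.6, 0.9, -1.5]
opening: 0.0196
t 34.27 pos [ 0.5552 -0.2504  0.155 ] lin units [ 0.439  7.722 -0.083] rot units [ 0.017  0.018 -6.977] F [-0.6  0.9 -1.5] open 0.0196 j6 -55.9
```

View pics/w12.png

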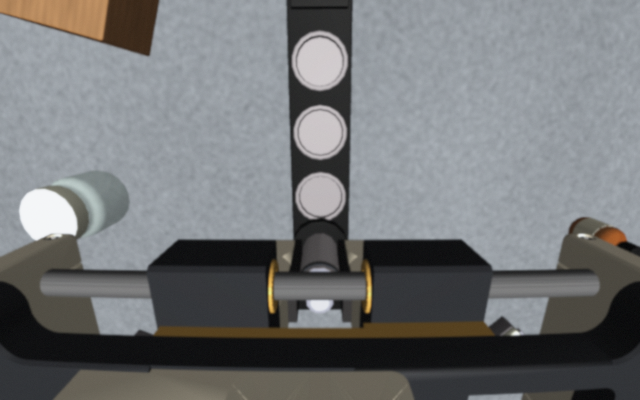

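```bash
python3 -m crank '[{"linear":[0.04,0.2,0],"rot":[0,0,-0.2],"hand":0},{"linear":[0.04,0.4,0.02],"rot":[0,-0.01,-0.4],"hand":0},{"linear":[0.04,0.5,0.02],"rot":[0,-0.01,-0.45],"hand":0},{"linear":[0.04,0.55,0.02],"rot":[0,-0.02,-0.45],"hand":0},{"linear":[0.04,0.55,0.02],"rot":[0,-0.02,-0.46],"hand":0},{"linear":[0.04,0.55,0.02],"rot":[0,-0.02,-0.46],"hand":0},{"linear":[0.04,0.55,0.02],"rot":[0,-0.02,-0.46],"hand":0},{"linear":[0.04,0.55,0.02],"rot":[0,-0.02,-0.46],"hand":0},{"linear":[0.04,0.55,0.02],"rot":[0,-0.02,-0.46],"hand":0},{"linear":[0.04,0.55,0.02],"rot":[0,-0.02,-0.46],"hand":0},{"linear":[0.04,0.55,0.02],"rot":[0,-0.02,-0.46],"hand":0},{"linear":[0.04,0.55,0.02],"rot":[0,-0.02,-0.46],"hand":0},{"linear":[0.04,0.55,0.02],"rot":[0,-0.02,-0.46],"hand":0},{"linear":[0.04,0.5,0.02],"rot":[0,-0.02,-0.46],"hand":0},{"linear":[0.02,0.3,0],"rot":[0,0,-0.4],"hand":0},{"linear":[0,0.1,0],"rot":[0,0,-0.2],"hand":0},{"linear":[0,0,0],"rot":[0,0,0],"hand":0},{"linear":[0,0,0],"rot":[0,0,0],"hand":0}]'
python3 d.py .5815 .2129 .0244 83.3
```

```text
clock: 36.58
tool_pos: [0.5815, 0.2116, 0.1542]
orientation: [-108.1, 89.5, -114.7]
force: [0.3, -0.3, -1.1]
opening: 0.0196
t 36.58 pos [0.5815 0.2116 0.1542] lin units [ 0.     0.022 -2.164] rot units [ 0.086 -0.04  -0.024] F [ 0.3 -0.3 -1.1] open 0.0196 j6 -134.9
```

```bash
python3 -m crank '[{"linear":[0,0.02,-0.1],"rot":[0.08,-0.04,-0.02],"hand":0},{"linear":[0,0,-0.3],"rot":[0,0,0],"hand":0},{"linear":[0,0,-0.35],"rot":[0,0,0],"hand":0},{"linear":[0,0,-0.35],"rot":[0,0,0],"hand":0},{"linear":[0,0,-0.25],"rot":[0,0,0],"hand":0},{"linear":[0,0,-0.15],"rot":[0,0,0],"hand":0},{"linear":[0,0,0],"rot":[0,0,0],"hand":0},{"linear":[0,0,0],"rot":[0,0,0],"hand":0}]'
python3 d.py .5815 .2129 .0244 83.3
python3 - <<'E'
import numpy as np,cv2
from plant import eyes
s=eyes.snapshot("wrist")
cv2.imwrite("pics/w13.png",s["image"][:,:,::-1])
E
```

```text
clock: 37.58
tool_pos: [0.5822, 0.2096, 0.0618]
orientation: [47.2, 89.8, 40.3]
force: [-0.3, 0.5, -1.7]
opening: 0.0197
t 37.58 pos [0.5822 0.2096 0.0618] lin units [-0.011  0.055 -0.624] rot units [-0.028  0.033  0.033] F [-0.3  0.5 -1.7] open 0.0197 j6 -134.7
```

View pics/w13.png

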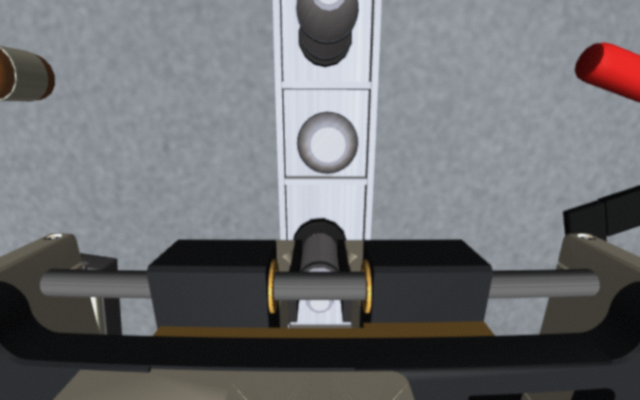

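```bash
python3 -m crank '[{"linear":[-0.01,0.05,-0.1],"rot":[-0.03,0.03,0.03],"hand":0},{"linear":[0,0,-0.2],"rot":[0,0,0],"hand":0},{"linear":[0,0,-0.15],"rot":[0,0,0],"hand":0},{"linear":[0,0,-0.06],"rot":[0,0,0],"hand":0},{"linear":[0,0,0],"rot":[0,0,0],"hand":0},{"linear":[0,0,0],"rot":[0,0,0],"hand":0}]'
python3 d.py .5815 .2129 .0244 83.3
```

```text
clock: 38.38
tool_pos: [0.5817, 0.2132, 0.0297]
orientation: [26.3, 89.9, 19.6]
force: [0.3, 0.7, -0.6]
opening: 0.0195
t 38.38 pos [0.5817 0.2132 0.0297] lin units [-0.004 -0.005 -0.088] rot units [-0.004  0.011 -0.003] F [ 0.3  0.7 -0.6] open 0.0195 j6 -134.9
```

```bash
python3 -m crank '[{"linear":[0,0,-0.04],"rot":[0,0,0],"hand":0},{"linear":[0,0,-0.03],"rot":[0,0,0],"hand":0},{"linear":[0,0,-0.02],"rot":[0,0,0],"hand":0},{"linear":[0,0,0],"rot":[0,0,0],"hand":0}]'
python3 -m crank '[{"linear":[0,0,-0.02],"rot":[0,0,0],"hand":0},{"linear":[0,0,0],"rot":[0,0,0],"hand":0}]'
python3 -m crank '[{"linear":[0,0,-0.03],"rot":[0,0,0],"hand":0},{"linear":[0,0,0],"rot":[0,0,0],"hand":0}]'
python3 d.py .5815 .2129 .0244 83.3
```

```text
clock: 38.88
tool_pos: [0.5821, 0.2134, 0.0246]
orientation: [34.4, 89.9, 27.7]
force: [-0.4, 0.7, -1.4]
opening: 0.0195
clock: 39.12
tool_pos: [0.5824, 0.2136, 0.0247]
orientation: [30.3, 89.8, 23.7]
force: [-0.1, -0.6, -1.5]
opening: 0.0188
clock: 39.38
tool_pos: [0.5829, 0.2139, 0.0246]
orientation: [27.8, 89.7, 21.2]
force: [0.3, 0.1, -1.8]
opening: 0.0191
t 39.38 pos [0.5829 0.2139 0.0246] lin units [-0.023 -0.016 -0.004] rot units [-0.019  0.048 -0.018] F [ 0.3  0.1 -1.8] open 0.0191 j6 -134.9
```

Stopped on the floor again (z steady at 0.0246). Release and rise.

```bash
python3 -m crank '[{"linear":[0,0,0],"rot":[0,0,0],"hand":0.26},{"linear":[0,0,0],"rot":[0,0,0],"hand":0.32},{"linear":[0,0,0],"rot":[0,0,0],"hand":0.5},{"linear":[0,0,0],"rot":[0,0,0],"hand":0.8},{"linear":[0,0,0],"rot":[0,0,0],"hand":1},{"linear":[0,0,0],"rot":[0,0,0],"hand":1},{"linear":[0,0,0.1],"rot":[-0.02,0.04,0],"hand":1},{"linear":[0,0,0.25],"rot":[0,0,0],"hand":1},{"linear":[0,0,0.4],"rot":[0,0,0],"hand":1},{"linear":[0,0,0.4],"rot":[0,0,0],"hand":1},{"linear":[0,0,0.4],"rot":[0,0,0],"hand":1},{"linear":[0,0,0.35],"rot":[0,0,0],"hand":1},{"linear":[0,0,0.15],"rot":[0,0,0],"hand":1},{"linear":[0,0,0],"rot":[0,0,0],"hand":1}]'
python3 d.py .6103 -.2192 .15 118.2
python3 - <<'E'
import numpy as np,cv2
from plant import eyes
s=eyes.snapshot("wrist")
cv2.imwrite("pics/w14.png",s["image"][:,:,::-1])
E
```

```text
clock: 41.12
tool_pos: [0.5837, 0.2141, 0.1579]
orientation: [32.2, 89.7, 25.6]
force: [0.6, -0.1, 0.2]
opening: 0.0876
t 41.12 pos [0.5837 0.2141 0.1579] lin units [ 0.443 -7.222 -0.131] rot units [-0.043  0.046  6.958] F [ 0.6 -0.1  0.2] open 0.0876 j6 -134.8
```

View pics/w14.png

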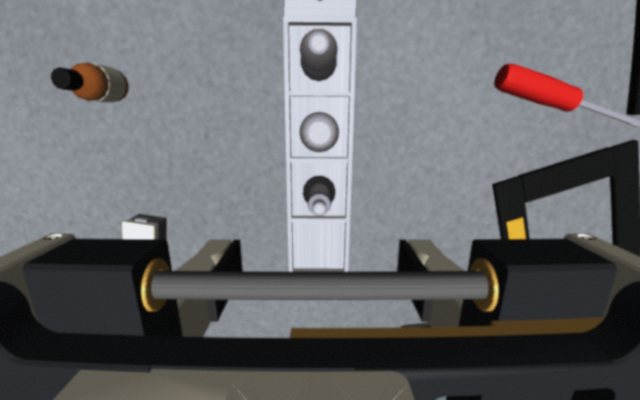

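```bash
python3 -m crank '[{"linear":[0.04,-0.2,0.02],"rot":[0,0,0.25],"hand":1},{"linear":[0.04,-0.4,0.02],"rot":[0,-0.02,0.45],"hand":1},{"linear":[0.04,-0.55,0.02],"rot":[0,-0.02,0.5],"hand":1},{"linear":[0.04,-0.58,0.02],"rot":[0,-0.02,0.55],"hand":1},{"linear":[0.04,-0.58,0.02],"rot":[0,-0.02,0.55],"hand":1},{"linear":[0.04,-0.58,0.02],"rot":[0,-0.02,0.55],"hand":1},{"linear":[0.04,-0.58,0.02],"rot":[0,-0.02,0.55],"hand":1},{"linear":[0.04,-0.58,0.02],"rot":[0,-0.02,0.55],"hand":1},{"linear":[0.04,-0.58,0.02],"rot":[0,-0.02,0.55],"hand":1},{"linear":[0.04,-0.58,0.02],"rot":[0,-0.02,0.55],"hand":1},{"linear":[0.04,-0.58,0.02],"rot":[0,-0.02,0.55],"hand":1},{"linear":[0.04,-0.58,0.02],"rot":[0,-0.02,0.55],"hand":1},{"linear":[0.04,-0.4,0],"rot":[0,-0.02,0.5],"hand":1},{"linear":[0.04,-0.2,0],"rot":[0,0,0.3],"hand":1},{"linear":[0,0,0],"rot":[0,0,0],"hand":1},{"linear":[0,0,0],"rot":[0,0,0],"hand":1}]'
python3 d.py .6103 -.2192 .034 118.2
```

```text
clock: 43.18
tool_pos: [0.6073, -0.2181, 0.1522]
orientation: [147.4, 89.8, 176.6]
force: [-0.1, 0.3, 1.2]
opening: 0.0877
t 43.17 pos [ 0.6073 -0.2181  0.1522] lin units [ 0.05  -0.018 -1.971] rot units [-0.003 -0.041 -0.207] F [-0.1  0.3  1.2] open 0.0877 j6 -58.3
```

```bash
python3 -m crank '[{"linear":[0.05,-0.02,-0.1],"rot":[0,-0.04,-0.2],"hand":1},{"linear":[0,0,-0.25],"rot":[0,0,0],"hand":1},{"linear":[0,0,-0.35],"rot":[0,0,0],"hand":1},{"linear":[0,0,-0.12],"rot":[0,0,0],"hand":1},{"linear":[0,0,0],"rot":[0,0,0],"hand":1},{"linear":[0,0,0],"rot":[0,0,0],"hand":1}]'
python3 d.py .6103 -.2192 .034 118.2
python3 - <<'E'
import numpy as np,cv2
from plant import eyes,monitor
from h import *
T=toolT(monitor.get_obs());s=eyes.snapshot("wrist");np.savez("w15.npz",T=T,**s)
cv2.imwrite("pics/w15.png",s["image"][:,:,::-1])
E
```

```text
clock: 43.92
tool_pos: [0.6102, -0.2169, 0.0994]
orientation: [118.9, 89.9, 147.2]
force: [0.0, -0.2, 0.9]
opening: 0.0876
t 43.92 pos [ 0.6102 -0.2169  0.0994] lin units [ 0.002 -0.039 -1.09 ] rot units [-0.007 -0.011 -0.012] F [ 0.  -0.2  0.9] open 0.0876 j6 -59.4
```

View pics/w15.png

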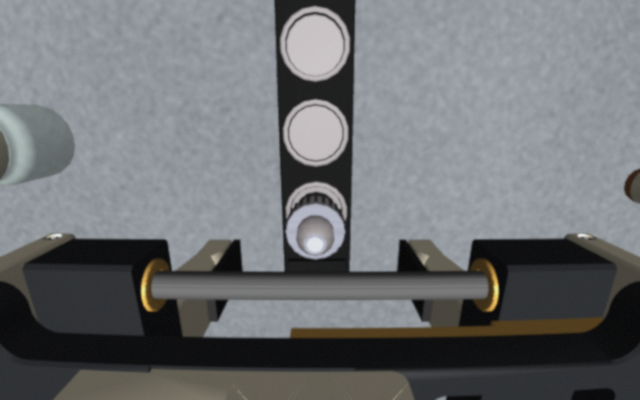

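```bash
python3 - <<'E'
import numpy as np
from h import *
s=np.load("w15.npz");W=s["T"]@s["hand_eye"]
print(ray_z(s,[(315,244)],.083,W),ray_z(s,[(315.5,231)],.063,W))
E
python3 -m crank '[{"linear":[0,-0.04,-0.15],"rot":[0,-0.01,-0.01],"hand":1},{"linear":[0,0,-0.25],"rot":[0,0,0],"hand":1},{"linear":[0,0,-0.3],"rot":[0,0,0],"hand":1},{"linear":[0,0,-0.2],"rot":[0,0,0],"hand":1},{"linear":[0,0,-0.12],"rot":[0,0,0],"hand":1},{"linear":[0,0,0],"rot":[0,0,0],"hand":1},{"linear":[0,0,0],"rot":[0,0,0],"hand":1}]'
python3 d.py .6103 -.2192 .034 118.2
```

```text
[[ 0.61018273 -0.22043705  0.083     ]] [[ 0.60939414 -0.22077023  0.063     ]]
clock: 44.85
tool_pos: [0.6104, -0.2198, 0.0349]
orientation: [-7.3, 89.9, 20.9]
force: [0.2, 0.3, -0.0]
opening: 0.0877
t 44.85 pos [ 0.6104 -0.2198  0.0349] lin units [-0.001  0.009 -0.015] rot units [-0.006  0.016  0.004] F [ 0.2  0.3 -0. ] open 0.0877 j6 -59.2
```

```bash
python3 -m crank '[{"linear":[0,0,-0.02],"rot":[0,0,0],"hand":0.8},{"linear":[0,0,0],"rot":[0,0,0],"hand":0.6},{"linear":[0,0,0],"rot":[0,0,0],"hand":0.5},{"linear":[0,0,0],"rot":[0,0,0],"hand":0.4},{"linear":[0,0,0],"rot":[0,0,0],"hand":0.2},{"linear":[0,0,0],"rot":[0,0,0],"hand":0},{"linear":[0,0,0],"rot":[0,0,0],"hand":0},{"linear":[0,0,0],"rot":[0,0,0],"hand":0}]'
python3 d.py .6103 -.2192 .034 118.2
```

```text
clock: 45.85
tool_pos: [0.6113, -0.2198, 0.0353]
orientation: [-24.4, 89.8, 3.8]
force: [0.1, -0.6, 0.4]
opening: 0.0394
t 45.85 pos [ 0.6113 -0.2198  0.0353] lin units [-0.017  0.01  -0.022] rot units [-0.003  0.047  0.001] F [ 0.1 -0.6  0.4] open 0.0394 j6 -59.2
```

```bash
python3 -m crank '[{"linear":[0,0,0.15],"rot":[0,0.02,0],"hand":0},{"linear":[0,0,0.2],"rot":[0,0.02,0],"hand":0},{"linear":[0,0,0.3],"rot":[0,0,0],"hand":0},{"linear":[0,0,0.3],"rot":[0,0,0],"hand":0},{"linear":[0,0,0.3],"rot":[0,0,0],"hand":0},{"linear":[0,0,0.3],"rot":[0,0,0],"hand":0},{"linear":[0,0,0.2],"rot":[0,0,0],"hand":0},{"linear":[0,0,0.1],"rot":[0,0,0],"hand":0},{"linear":[0,0,0],"rot":[0,0,0],"hand":0}]'
python3 d.py .6431 .2056 .15 83.3
python3 - <<'E'
import numpy as np,cv2
from plant import eyes
s=eyes.snapshot("wrist")
cv2.imwrite("pics/w16.png",s["image"][:,:,::-1])
E
```

```text
clock: 46.98
tool_pos: [0.6109, -0.2198, 0.1547]
orientation: [-17.8, 89.9, 10.4]
force: [0.2, 0.7, -1.3]
opening: 0.0394
t 46.98 pos [ 0.6109 -0.2198  0.1547] lin units [ 0.536  7.089 -0.078] rot units [ 3.000e-03  2.200e-02 -6.976e+00] F [ 0.2  0.7 -1.3] open 0.0394 j6 -59.2
```

View pics/w16.png

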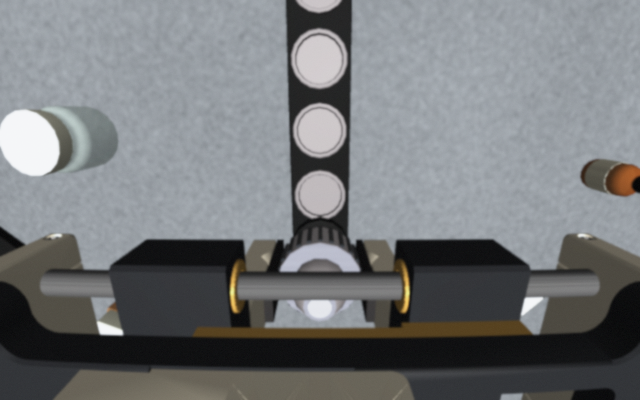

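```bash
python3 -m crank '[{"linear":[0.05,0.2,0],"rot":[0,0,-0.2],"hand":0},{"linear":[0.05,0.4,0.02],"rot":[0,-0.01,-0.4],"hand":0},{"linear":[0.05,0.5,0.02],"rot":[0,-0.01,-0.48],"hand":0},{"linear":[0.05,0.55,0.02],"rot":[0,-0.02,-0.5],"hand":0},{"linear":[0.05,0.55,0.02],"rot":[0,-0.02,-0.5],"hand":0},{"linear":[0.05,0.55,0.02],"rot":[0,-0.02,-0.5],"hand":0},{"linear":[0.05,0.55,0.02],"rot":[0,-0.02,-0.5],"hand":0},{"linear":[0.05,0.55,0.02],"rot":[0,-0.02,-0.5],"hand":0},{"linear":[0.05,0.55,0.02],"rot":[0,-0.02,-0.5],"hand":0},{"linear":[0.05,0.55,0.02],"rot":[0,-0.02,-0.5],"hand":0},{"linear":[0.05,0.55,0.02],"rot":[0,-0.02,-0.5],"hand":0},{"linear":[0.05,0.55,0.02],"rot":[0,-0.02,-0.5],"hand":0},{"linear":[0.05,0.5,0.02],"rot":[0,-0.02,-0.46],"hand":0},{"linear":[0.02,0.3,0],"rot":[0,0,-0.4],"hand":0},{"linear":[0,0.1,0],"rot":[0,0,-0.2],"hand":0},{"linear":[0,0,0],"rot":[0,0,0],"hand":0},{"linear":[0,0,0],"rot":[0,0,0],"hand":0}]'
python3 d.py .6431 .2056 .0243 83.3
```

```text
clock: 49.15
tool_pos: [0.6441, 0.2205, 0.1556]
orientation: [-66.2, 89.7, -72.8]
force: [0.1, -0.5, -1.2]
opening: 0.0394
t 49.15 pos [0.6441 0.2205 0.1556] lin units [-0.016 -0.248 -2.188] rot units [ 0.059  0.018 -0.016] F [ 0.1 -0.5 -1.2] open 0.0394 j6 -132.2
```

```bash
python3 -m crank '[{"linear":[-0.01,-0.12,0],"rot":[0.06,0.02,-0.02],"hand":0},{"linear":[0,-0.11,-0.1],"rot":[0,0,0],"hand":0},{"linear":[0,0,-0.3],"rot":[0,0,0],"hand":0},{"linear":[0,0,-0.35],"rot":[0,0,0],"hand":0},{"linear":[0,0,-0.35],"rot":[0,0,0],"hand":0},{"linear":[0,0,-0.25],"rot":[0,0,0],"hand":0},{"linear":[0,0,-0.15],"rot":[0,0,0],"hand":0},{"linear":[0,0,0],"rot":[0,0,0],"hand":0},{"linear":[0,0,0],"rot":[0,0,0],"hand":0}]'
python3 d.py .6431 .2056 .0243 83.3
python3 - <<'E'
import numpy as np,cv2
from plant import eyes
s=eyes.snapshot("wrist")
cv2.imwrite("pics/w17.png",s["image"][:,:,::-1])
E
```

```text
clock: 50.28
tool_pos: [0.6427, 0.2018, 0.0589]
orientation: [-168.6, 89.9, -175.5]
force: [-0.3, 0.3, -1.1]
opening: 0.0392
t 50.27 pos [0.6427 0.2018 0.0589] lin units [ 0.007  0.063 -0.576] rot units [ 0.002 -0.019  0.048] F [-0.3  0.3 -1.1] open 0.0392 j6 -130.8
```

View pics/w17.png

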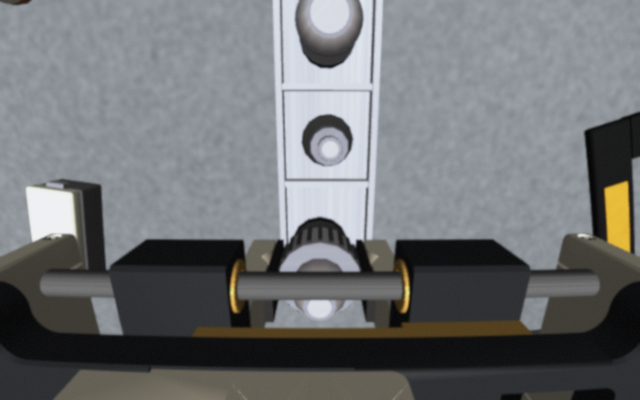

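```bash
python3 -m crank '[{"linear":[0.01,0.06,-0.1],"rot":[0,-0.02,0.05],"hand":0},{"linear":[0,0,-0.2],"rot":[0,0,0],"hand":0},{"linear":[0,0,-0.12],"rot":[0,0,0],"hand":0},{"linear":[0,0,-0.05],"rot":[0,0,0],"hand":0},{"linear":[0,0,0],"rot":[0,0,0],"hand":0},{"linear":[0,0,0],"rot":[0,0,0],"hand":0}]'
python3 d.py .6431 .2056 .0243 83.3
```

```text
clock: 51.08
tool_pos: [0.6437, 0.2061, 0.0297]
orientation: [31.7, 89.9, 25.1]
force: [0.3, -0.2, -1.9]
opening: 0.0391
t 51.08 pos [0.6437 0.2061 0.0297] lin units [-0.01  -0.008 -0.09 ] rot units [-0.009  0.018 -0.009] F [ 0.3 -0.2 -1.9] open 0.0391 j6 -130.9
```

```bash
python3 -m crank '[{"linear":[0,0,-0.04],"rot":[0,0,0],"hand":0},{"linear":[0,0,-0.03],"rot":[0,0,0],"hand":0},{"linear":[0,0,-0.02],"rot":[0,0,0],"hand":0},{"linear":[0,0,0],"rot":[0,0,0],"hand":0}]'
python3 -m crank '[{"linear":[0,0,-0.02],"rot":[0,0,0],"hand":0},{"linear":[0,0,0],"rot":[0,0,0],"hand":0}]'
python3 -m crank '[{"linear":[0,0,-0.03],"rot":[0,0,0],"hand":0},{"linear":[0,0,0],"rot":[0,0,0],"hand":0}]'
python3 d.py .6431 .2056 .0243 83.3
```

```text
clock: 51.58
tool_pos: [0.644, 0.2062, 0.0245]
orientation: [33.7, 89.8, 27.1]
force: [0.7, -0.7, -1.5]
opening: 0.0389
clock: 51.82
tool_pos: [0.6444, 0.2064, 0.0246]
orientation: [29.6, 89.8, 23.0]
force: [-0.0, -0.2, -1.1]
opening: 0.0392
clock: 52.08
tool_pos: [0.6449, 0.2066, 0.0245]
orientation: [25.8, 89.7, 19.2]
force: [-0.5, -0.3, -2.1]
opening: 0.0396
t 52.08 pos [0.6449 0.2066 0.0245] lin units [-0.031 -0.017 -0.004] rot units [-0.02   0.057 -0.022] F [-0.5 -0.3 -2.1] open 0.0396 j6 -130.9
```

```bash
python3 -m crank '[{"linear":[0,0,0],"rot":[0,0,0],"hand":0.48},{"linear":[0,0,0],"rot":[0,0,0],"hand":0.53},{"linear":[0,0,0],"rot":[0,0,0],"hand":0.65},{"linear":[0,0,0],"rot":[0,0,0],"hand":0.8},{"linear":[0,0,0],"rot":[0,0,0],"hand":1},{"linear":[0,0,0],"rot":[0,0,0],"hand":1},{"linear":[0,0,0.1],"rot":[-0.02,0.04,0],"hand":1},{"linear":[0,0,0.25],"rot":[0,0,0],"hand":1},{"linear":[0,0,0.4],"rot":[0,0,0],"hand":1},{"linear":[0,0,0.4],"rot":[0,0,0],"hand":1},{"linear":[0,0,0.4],"rot":[0,0,0],"hand":1},{"linear":[0,0,0.4],"rot":[0,0,0],"hand":1},{"linear":[0,0,0.2],"rot":[0,0,0],"hand":1},{"linear":[0,-0.3,0],"rot":[0,0,0],"hand":1},{"linear":[0,-0.5,0],"rot":[0,0,0],"hand":1},{"linear":[0,-0.5,0],"rot":[0,0,0],"hand":1},{"linear":[0,-0.4,0],"rot":[0,0,0],"hand":1},{"linear":[0,-0.1,0],"rot":[0,0,0],"hand":1},{"linear":[0,0,0],"rot":[0,0,0],"hand":1}]'
python3 - <<'E'
import numpy as np,cv2
from plant import eyes
for n,c in (("top",(110,340,60,300)),("scene",(330,520,110,270))):
    s=eyes.snapshot(n);np.savez(n+"f.npz",**s);im=s["image"][c[2]:c[3],c[0]:c[1],::-1];cv2.imwrite(f"pics/{n}_f.png",cv2.resize(im,None,fx=2.5 if n=="top" else 3.7,fy=2.5 if n=="top" else 3.7,interpolation=cv2.INTER_CUBIC))
E
```

```text
clock: 54.45
tool_pos: [0.6437, 0.0922, 0.1619]
orientation: [34.1, 89.9, 27.5]
force: [0.5, 0.6, -0.0]
opening: 0.0877
```

View pics/top_f.png

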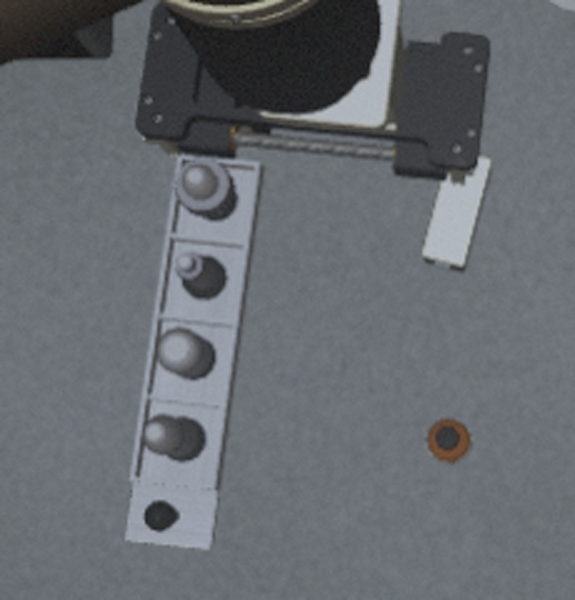

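View pics/scene_f.png

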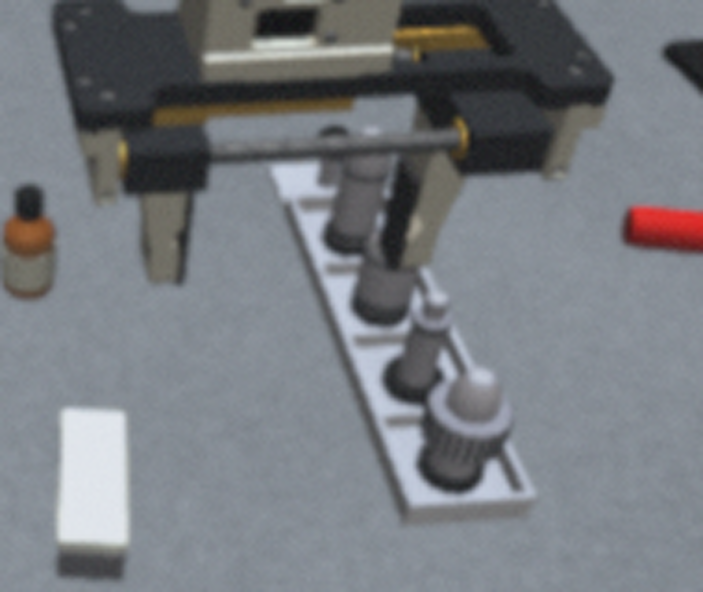

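All four stand upright in their bays. From the tray post they run long, stubby, slim, collared, the same order as in the rack. The gripper is clear of them, so I'm handing in.

```bash
python3 -c "
from plant import ticket
print(ticket.close_job())"
```

```text
the job is handed in; nothing more can be done
None
```

All four objectives are in the tray in the order they had in the rack. Counted from the post they are long, stubby, slim and collared, in bays 1 to 4. I handed the job in just after 54 s on the robot's clock.

- **Final pictures:** the top and scene views show all four upright, each inside its own bay. The gripper is open and clear of them. In the scene view a gripper finger partly hides the stubby one, but the top view shows it plainly.
- **Setting down:** the measured force was too noisy to show contact. I took each one as on the floor when the tool stopped going down at the height worked out for it, within about half a millimetre. I released it only then.
- **Forces and positions:** no force reading went above about 3 N. Tray and rack positions from the top and wrist cameras agreed to about 2 mm, up to about 4 mm on some objective tops.

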